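Find the notch of the storage lock and nest the parts cups

ROBOT

A 6-joint arm with a two-finger parallel gripper is mounted at the origin on the work surface. World frame = base frame: x ahead of the robot, y to its left, z up, the work surface at z = 0. Lengths are in mm, angles in rad, forces in N, time in s.
With the tool pointing down it reaches from about 350 to 975 mm from the base axis. Payload 7.1 kg.
Tool frame: the origin (TCP) lies at the very end of the fingers, on their centre line; the grasp point (between the pads) lies 19 mm behind it; x points along the fingers, y is the direction in which the jaws open and shut, and the axes are right-handed (so a half turn about x gives the same grasp; the last joint's range is limited). The gripper opens to 88 mm and grips with 3 to 60 N. Pads are 20 mm wide; open, the fingers measure 115 mm over their backs; the gripper's body (75 mm by 178 mm) begins 61 mm behind the grasp point.
Start: joints at [1.268, 0.423, 1.63, -0, 1.089, -0.019], TCP at [174.972, 599.991, 222.675] pointing down, gripper open.
Joint ranges: [-3, 3], [-0.9, 2.11], [0.09, 2.58], [-1.31, 4.45], [0.11, 2.69], [-2.54, 2.54]. Speed limits (rad/s): [2.39, 2.39, 3.01, 3.14, 3.14, 3.14].

INTERFACE

Orientations are given as a rotation vector (axis times angle).
In Python, from workcell import ctrl gives the robot as it stands. The module is installed in compiled form; this text tells all that it offers.
- The arm moves only by the tool carry_out, never from a script. Its argument "commands" is a list of rows, each a list of 6 numbers: the shift along the tool's x, y, z in m, then the turn, a rotation vector about the tool's x, y, z in degrees. In form: [[tx, ty, tz, rx, ry, rz], ...]. A call has 1 to 8 rows; each row shifts and turns the pose as measured when the row begins, along the tool's axes as they then stand; what a row does not reach is not made up. A row lasts 1/8 s, in which the tool goes at most 62.5 mm and 10.7 degrees, less where a joint would pass 70% of its speed; a pose out of reach is approached as far as the arm can. A call with a gripper value outside its range is refused whole. "grip" is the closure, from 0 (fully open) to 1 (shut), set as the call begins (left out, the last holds). The fingers move at their own pace and stop on an object; the grip force is fixed at half the most. Time passes only in rows, so rows that do not move let the fingers close. It gives the time, the measured TCP pose, the force and the opening at its end, in the units of the state.
- ctrl.get_obs(): the state, without advancing time (a new reading comes with each control period).
- ctrl.get_image(name): name is "scene" or "top" or "wrist"; returns a dict with "pixels" (400x640x3 uint8, blue, green, red), "intrinsics" (3x3 intrinsics, pixels), "rvec" (rotation vector, rad) and "tvec" (3), from world to camera coordinates, as OpenCV has them. Camera axes: x right, y down, z forward; pixel columns grow to the right and rows downward; lengths in mm; the calibration is good to about 2 mm. The wrist camera is an equidistant fisheye: a pixel r from the principal point sees the ray r / f radians off the axis. A picture is of the moment at which its call begins. There is no depth.
- ctrl.close_job(): hands the job in, once; it reports no verdict.
The state is a dict: "t": time; "qpos": joint angles; "qvel": joint speeds; "joint_torque": joint torques, N m; "ee_pos": TCP position; "orientation": TCP orientation; "ft_force": force on the tool from outside, world axes, zero at the start; "moment": the same for the moment, N m; "width": finger opening in mm.
Only numpy, scipy, OpenCV 4.12 (cv2) and the standard library are available. Lean on these libraries where they do the work, as an engineer would, in place of code of your own. Each camera call takes 0.05 s, during which the arm holds its last target. There are 200 camera calls.

TASK

The cover of the storage well in the bench test set is locked by the unmarked bar knob on the sloping panel: turn the knob clockwise, feeling for the dip in resistance where it drops into its hidden notch, and with it in the notch slide the cover fully open, away from the robot. Put the two steel cups that stand on the bench away by nesting: first the medium cup upright into the large cup that stands in the well, then the small cup upright into the medium one, setting each down gently rather than dropping it. Leave the cover open, and leave the jar and the wrench near the cups where they are.

Things in the scene. Friction and masses are not known exactly. Their poses are not given: they have to be found in the camera images.
- knob_grip (a point): Middle of the black bar grip of the lock knob, on its axis, on the sloping panel at the left of the test set. Bar 46 mm long (x axis), 12 mm wide (y), 30 mm tall along the knob's axis (z, square out of the panel, leaning 28 degrees from vertical towards the robot). The bar's top is 14 mm above this point, the skirt (54 mm across) 16 mm below, the panel 24 mm below. The frame turns with the knob.
- knob (a joint): Knob turn in rad, growing clockwise seen facing the panel; stops at 0 and 1.85, starts at 0 to 0.3. Notch anywhere from 0.75 to 1.45. Drag 0.07 N m; from 0.24 rad before the notch the torque dips to zero and reverses by 0.2, then just past its bottom climbs to 0.4 N m or more. Let go within 0.12 rad of the bottom, the knob springs there. Unlocked within 0.06 rad of it. If passed, turn back.
- cover (a joint): Travel of the aluminium sliding cover in m, 0 shut to 0.165 fully open; it slides along the +x axis of cover_handle, away from the robot, with about 1.5 N of friction, and stays where it is left. While locked it has less than 4 mm of play.
- cover_handle (a point): Centre of the black upright rib on the cover's near edge, its handle: 12 mm thick (x axis, the sliding direction), 70 mm long (y axis), 34 mm tall; its top is 17 mm above this point and the cover plate (180 x 182 mm) 17 mm below it. It moves with the cover.
- well (a point): Centre of the inner floor of the square storage well under the cover, 150 x 150 mm and 118 mm deep, floor 12 mm above the bench; x and y axes along its sides. The cover's rails at either side stand 10 mm above the well's rim. When shut, the cover hides the well and the large cup.
- cup_large_mid (a point): Centre (half-way up, on the axis) of the large round steel cup, open at the top: 92 mm outside diameter, 45 mm tall, wall 3 mm, bottom 4 mm (86 mm inside diameter). It stands in the well, within 10 mm of its middle, and stays there.
- cup_medium_mid (a point): Centre (half-way up, on the axis) of the medium round steel cup, open at the top: 62 mm outside diameter, 76 mm tall, wall 3 mm, bottom 4 mm (56 mm inside diameter), about 0.13 kg. It starts upright on the bench right of the test set. Seated in the large cup its centre is 19.5 mm above the large cup's and it sticks out 35 mm above its rim.
- cup_small_mid (a point): Centre (half-way up, on the axis) of the small round steel cup, open at the top: 40 mm outside diameter, 104 mm tall, wall 3 mm, bottom 4 mm, about 0.10 kg. It starts upright on the bench right of the test set. Seated in the medium cup its centre is 18 mm above the medium cup's and it sticks out 32 mm above its rim.
- jar: Bystander near the cups, to be left where it is: white screw-top jar 54 mm across, 75 mm tall; origin at the centre of its underside
- wrench: Bystander near the cups, to be left where it is: steel open-end wrench 160 mm long lying flat; origin under its middle
There are look-alikes about, which are no part of the job. Leave any green or red look-alike of the part that bears cup_small_mid alone.

How it is judged (in metres and radians):
On the way, in this order (a step that is already met when the one before it is completed fails the run):
1. the cover is unlocked and slid open (value of joint cover above 0.15 m), for 0.2 s.
2. the medium cup stands released in the large cup (horizontal distance between cup_medium_mid and cup_large_mid below 0.016 m and z of cup_medium_mid in the frame of cup_large_mid between 0.013 and 0.025 m and angle between each of cup_medium_mid, cup_large_mid's own z axis and vertical below 0.12 rad and horizontal distance between cup_large_mid and well below 0.05 m and z of cup_large_mid in the frame of well below 0.03 m and linear speed of cup_medium below 0.03 m/s and contact force between cup_medium and the fingers below 0.2 N), for 0.2 s.
3. the small cup stands released in the medium cup (horizontal distance between cup_small_mid and cup_medium_mid below 0.014 m and z of cup_small_mid in the frame of cup_medium_mid between 0.012 and 0.024 m and angle between each of cup_small_mid, cup_medium_mid's own z axis and vertical below 0.12 rad and horizontal distance between cup_medium_mid and cup_large_mid below 0.016 m and z of cup_medium_mid in the frame of cup_large_mid between 0.013 and 0.025 m and linear speed of cup_small below 0.03 m/s and contact force between cup_small and the fingers below 0.2 N), for 0.2 s.
At the end, for the whole second after the job is handed in: The cover is at least 150 mm open; the large cup stands upright on the well's floor within 50 mm of its middle, the medium one on its bottom (axes within 16 mm), the small one on the bottom of the medium (within 14 mm), each upright within 7 degrees, released and at rest (value of joint cover above 0.15 m and horizontal distance between cup_large_mid and well below 0.05 m and z of cup_large_mid in the frame of well below 0.03 m and angle between each of cup_large_mid, cup_medium_mid, cup_small_mid's own z axis and vertical below 0.12 rad and horizontal distance between cup_medium_mid and cup_large_mid below 0.016 m and z of cup_medium_mid in the frame of cup_large_mid between 0.013 and 0.025 m and horizontal distance between cup_small_mid and cup_medium_mid below 0.014 m and z of cup_small_mid in the frame of cup_medium_mid between 0.012 and 0.024 m and linear speed of each of cup_large, cup_medium, cup_small below 0.03 m/s); the robot touches nothing.
It fails at once if the jar or the wrench is moved by more than 40 mm (distance of any of jar, wrench from where it was at the start of the episode above 0.04 m).
It fails at once if a cup is dropped (falls freely from more than about 4 cm) ((linear speed of cup_medium above 0.9 m/s and contact force between cup_medium and the fingers below 0.1 N) or (linear speed of cup_small above 0.9 m/s and contact force between cup_small and the fingers below 0.1 N)).
It fails at once if a cup is knocked over (angle between any of cup_large_mid, cup_medium_mid, cup_small_mid's own z axis and vertical above 0.9 rad).
It also fails if it takes over 72 s, if anything falls off the work surface, if the arm or the gripper's body presses on something with over 40 N, if the wrist force passes 120 N, or if a joint passes its speed limit or range.

## Working session

There is one attempt and no reset: what is moved stays moved. The work goes in short steps, Python scripts to look and compute and a tool call to move; the robot and the scene stay as the last step left them, time stands still between calls to the robot, and variables do not carry over. Pictures are saved under pics/ and viewed, about 8 in all and at most 12, crops included, and the job is handed in when it is done.

Besides the shell and the picture viewer there is one more tool, called after ">>>" by a JSON object that holds its "op" and its "data". carry_out: Moves the arm, as the interface text tells. Its arguments: {"type":"object","properties":{"commands":{"type":"array"},"grip":{"type":"number"}},"required":["commands"]}

```bash
mkdir -p pics; cat > h.py <<'E'
import numpy as np, cv2
from scipy.spatial.transform import Rotation as R
from workcell import ctrl
def shot(name, fn=None, crop=None, s=1):
    d=ctrl.get_image(name); im=np.array(d["pixels"],dtype=np.uint8)
    if fn:
        np.savez('pics/'+fn+'.npz',im=im,K=d["intrinsics"],r=d["rvec"],t=d["tvec"],fe=name=="wrist")
        o=im if crop is None else im[crop[1]:crop[3],crop[0]:crop[2]]
        cv2.imwrite('pics/'+fn+'.png',cv2.resize(o,None,fx=s,fy=s,interpolation=cv2.INTER_CUBIC))
def load(fn): return np.load('pics/'+fn+'.npz')
def ray(c,u,v):
    K=c['K'];x=(u-K[0,2])/K[0,0];y=(v-K[1,2])/K[1,1]
    if c['fe']:
        th=np.hypot(x,y);k=np.sin(th)/max(th,1e-9);d=np.array([x*k,y*k,np.cos(th)])
    else: d=np.array([x,y,1.])
    M=R.from_rotvec(c['r'].ravel()).as_matrix()
    return -M.T@c['t'].ravel(), M.T@d
def atz(c,u,v,z):
    o,d=ray(c,u,v); return o+d*(z-o[2])/d[2]
def tri(obs):
    A=np.zeros((3,3));b=np.zeros(3)
    for c,u,v in obs:
        o,d=ray(c,u,v);d=d/np.linalg.norm(d);P=np.eye(3)-np.outer(d,d);A+=P;b+=P@o
    p=np.linalg.solve(A,b)
    return p
def proj(c,P):
    M=R.from_rotvec(c['r'].ravel()).as_matrix();q=M@np.array(P,float)+c['t'].ravel();K=c['K']
    if c['fe']:
        r=np.hypot(q[0],q[1]);th=np.arctan2(r,q[2]);x,y=q[0]/r*th,q[1]/r*th
    else: x,y=q[0]/q[2],q[1]/q[2]
    return np.array([K[0,0]*x+K[0,2],K[1,1]*y+K[1,2]])
def pose():
    o=ctrl.get_obs();return np.array(o["ee_pos"]),R.from_rotvec(o["orientation"]),o
def rel(target,Rt=None):
    p,r,o=pose();sh=r.inv().apply(np.array(target)-p)/1000
    rv=np.zeros(3) if Rt is None else np.degrees((r.inv()*Rt).as_rotvec())
    print('shift',sh.round(4),'turn',rv.round(2));return sh,rv
E
python3 - <<'E'
from h import *
shot('scene','s0');shot('top','t0')
a=load('s0')['im'];b=load('t0')['im']
p,r,o=pose();print(p,r.as_matrix().round(3),o)
for n in('s0','t0'):
    c=load(n);print(n,c['K'].round(1).tolist(),ray(c,320,200))
E
```

```text
[174.80341122 599.52751319 221.94741718] [[-0.     0.28   0.96 ]
 [-0.001  0.96  -0.28 ]
 [-1.    -0.001 -0.   ]] {'t': 0.1, 'qpos': array([ 1.26804264e+00,  4.23825340e-01,  1.63059827e+00, -1.53122114e-05,
        1.08861848e+00, -1.89886972e-02]), 'qvel': array([-3.32674957e-04, -9.81962647e-04, -1.88957553e-03,  5.51698531e-04,
       -5.27130017e-04, -2.76791140e-05]), 'joint_torque': array([ 3.42783687e-04, -5.45612061e+01, -2.74326271e+01,  6.44874922e-02,
        1.88039633e-02,  1.62402972e-05]), 'ee_pos': array([174.80341122, 599.52751319, 221.94741718]), 'orientation': array([ 0.22160594,  1.55951534, -0.22386299]), 'ft_force': array([-0.21235966,  0.12461701,  0.26325268]), 'moment': array([ 0.00785677, -0.00540422,  0.03223679]), 'width': 87.73580226518227}
s0 [[490.3, 0.0, 325.1], [0.0, 490.3, 212.5], [0.0, 0.0, 1.0]] (array([1128.54097234,  -12.39488023, 1215.53260276]), array([-0.50731759, -0.09150467, -0.85733151]))
t0 [[387.7, 0.0, 318.4], [0.0, 387.7, 200.8], [0.0, 0.0, 1.0]] (array([ 386.46836324,  -83.59389043, 1051.73131884]), array([ 0.11411351, -0.02469375, -0.99317165]))
```

View pics/s0.png

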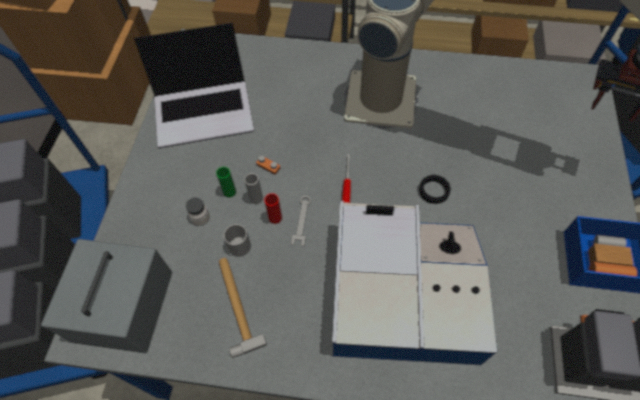

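View pics/t0.png

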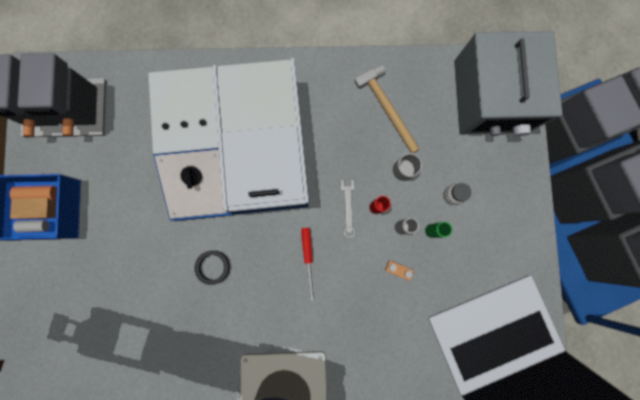

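The scene view shows the test set (handle at 379,210, knob at 451,242), the medium cup at (236,240), the steel small cup at (254,188) between green and red look-alikes, the jar at (197,210) and the wrench at (302,220). In the top view they are at: handle (264,192), knob (191,177), medium cup (409,166), small cup (410,227), jar (458,194). Next I'll look at enlarged crops.

```bash
python3 - <<'E'
from h import *
s=load('s0')['im'];t=load('t0')['im']
def cr(im,x,y,w,h,k): return cv2.resize(im[y:y+h,x:x+w],(w*k,h*k),interpolation=cv2.INTER_CUBIC)
# 4x for panels 100x75 ; all 400x300
m=np.vstack([np.hstack([cr(s,340,195,160,120,4)[:300,:400],cr(t,150,140,160,75,4)[:300,:400]])
 ,np.hstack([cr(s,180,170,100,75,4),cr(t,370,155,100,75,4)])])
# first: scene x0=340,y0=195 (100x75 seen -> need to x=490)
m[:300,:400]=cv2.resize(s[195:270,355:480],(400,300)) if 0 else cr(s,365,198,100,75,4)
m[:300,400:]=cr(t,175,145,120,75,4)[:, :400]
cv2.imwrite('pics/m0.png',m)
E
```

```text
(no output)
```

View pics/m0.png

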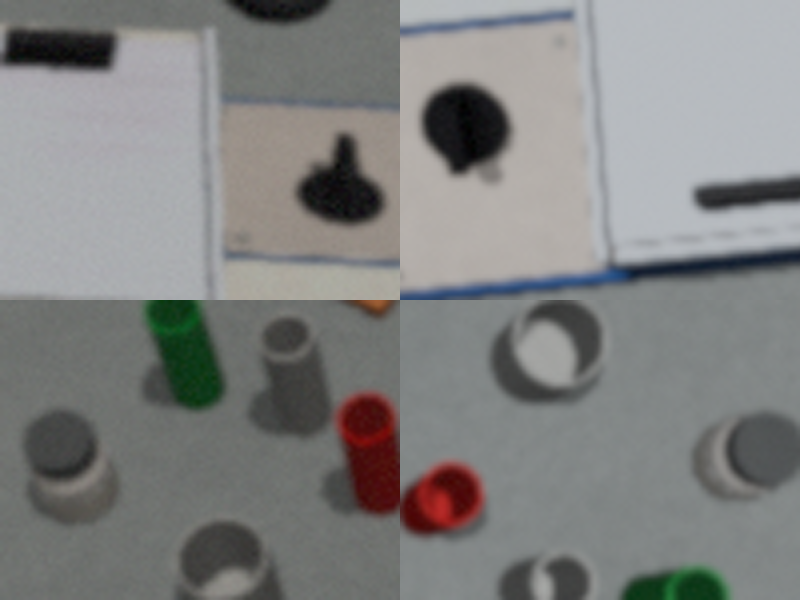

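The crops show (full-image pixels): the handle in scene x 366–393.5, y 205–215. The knob skirt is at scene (450,246.7) and top (191.3,176.3), its bar running up the slope. The small cup rim is at scene (252,179.5) and top (410.5,225.7). The medium rim is at scene (235.5,235) and top (410,166.7), and the jar lid at scene (195.5,280.. crop 62,442) and top (460.5,192.5).

```bash
python3 - <<'E'
from h import *
s=load('s0');t=load('t0')
def both(n,a,b,z):
    print(n,'tri',tri([(s,*a),(t,*b)]).round(1),'s',atz(s,*a,z).round(1)[:2],'t',atz(t,*b,z).round(1)[:2],z)
both('small rim',(252,179.5),(410.5,225.7),104)
both('med rim',(235.5,235),(410,166.7),76)
both('jar lid',(195.5,206),(460.5,192.5),75)
both('red rim',(272,199.5),(382.5,203.7),104)
both('skirt',(450,246.7),(191.3,176.3),120)
both('handle mid',(380,208),(264.5,193),170)
for p in [(249.3,194.5),(281,191.5)]: print(atz(t,*p,170).round(1))
for p in [(366.3,206),(393.5,206.5)]: print(atz(s,*p,170).round(1))
# test set edges in top: near edge z~?
for p in [(218,150),(222,212)]: print('panel right side',atz(t,*p,130).round(1))
both('cover/rail near right corner', (340,204),(309,206),140)
both('panel far-left? scene (489,263) corner',(489,263),(153.5,152),140)
E
```

```text
small rim tri [ 426.3 -327.    97.8] s [ 430.5 -323.3] t [ 426.1 -327.3] 104
med rim tri [ 581.3 -343.5   61.7] s [ 588.2 -337.7] t [ 578.7 -341.6] 76
jar lid tri [ 509.9 -470.9   64.2] s [ 516.  -465.4] t [ 508.6 -467.9] 75
red rim tri [ 482.6 -260.3   98.7] s [ 485.7 -257.4] t [ 482.2 -261. ] 104
skirt tri [562.7 209.8 102. ] s [571.6 207.1] t [559.4 203.3] 120
handle mid tri [508.3  24.1 160.7] s [513.5  25.6] t [507.2  21. ] 170
[504.6  55.8 170. ]
[509.7 -16.7 170. ]
[512.2  -8.3 170. ]
[504.9  58.2 170. ]
panel right side [620.5 136.6 130. ]
panel right side [469.8 127.  130. ]
cover/rail near right corner tri [480.4 -78.2 111. ] s [497.3 -75. ] t [477.6 -79.9] 140
panel far-left? scene (489,263) corner tri [615.6 290.1 143.4] s [612.7 295. ] t [616.7 287.3] 140
```

```bash
cat >> h.py <<'E'
def plan(target,Rt=None,n=None,dmax=55,amax=9.5):
    p,r,o=pose();Rt=Rt or r;t=np.array(target,float)
    rv=(r.inv()*Rt).as_rotvec();D=np.linalg.norm(t-p);A=np.degrees(np.linalg.norm(rv))
    n=n or int(max(np.ceil(D/dmax),np.ceil(A/amax),1))
    rows=[]
    for i in range(n):
        ri=r*R.from_rotvec(rv*i/n);sh=ri.inv().apply((t-p)/n)/1000
        rows.append([round(float(x),4) for x in sh]+[round(float(x),1) for x in np.degrees(rv/n)])
    print('D',D.round(1),'A',A.round(1),'n',n)
    for i in range(0,n,8): print(rows[i:i+8])
def tool(x,y):
    x=np.array(x,float);x/=np.linalg.norm(x);y=np.array(y,float);y-=x*(x@y);y/=np.linalg.norm(y)
    return R.from_matrix(np.stack([x,y,np.cross(x,y)],1))
def knobR(yaw,turn=0):
    c,s=np.cos(yaw),np.sin(yaw);n=np.array([-np.sin(.4887)*c,-np.sin(.4887)*s,np.cos(.4887)])
    return tool(-n,[-s,c,0])*R.from_rotvec([turn,0,0]),n
E
python3 - <<'E'
from h import *
Rt,n=knobR(np.radians(4.5))
plan(np.array([555,210,116])+130*n,Rt)
E
```

```text
D 507.5 A 34.7 n 10
[[-0.0008, -0.0289, 0.0417, -2.0, -2.8, 0.5], [0.0009, -0.0304, 0.0406, -2.0, -2.8, 0.5], [0.0025, -0.0318, 0.0395, -2.0, -2.8, 0.5], [0.0041, -0.0332, 0.0381, -2.0, -2.8, 0.5], [0.0056, -0.0346, 0.0367, -2.0, -2.8, 0.5], [0.0071, -0.0359, 0.0351, -2.0, -2.8, 0.5], [0.0084, -0.0372, 0.0335, -2.0, -2.8, 0.5], [0.0096, -0.0384, 0.0317, -2.0, -2.8, 0.5]]
[[0.0108, -0.0396, 0.0298, -2.0, -2.8, 0.5], [0.0118, -0.0408, 0.0279, -2.0, -2.8, 0.5]]
```

>>> {"op": "carry_out", "data": {"commands": [[-0.001, -0.029, 0.042, -2, -2.8, 0.5], [0.001, -0.03, 0.041, -2, -2.8, 0.5], [0.0025, -0.032, 0.0395, -2, -2.8, 0.5], [0.004, -0.033, 0.038, -2, -2.8, 0.5], [0.0055, -0.035, 0.037, -2, -2.8, 0.5], [0.007, -0.036, 0.035, -2, -2.8, 0.5], [0.0085, -0.037, 0.0335, -2, -2.8, 0.5], [0.0095, -0.038, 0.032, -2, -2.8, 0.5]]}}

```text
t: 1.1
ee_pos: [437.2, 277.4, 230.1]
orientation: [-0.004, 1.165, 0.019]
ft_force: [0.1, 0.4, -0.2]
width: 88.0
```

>>> {"op": "carry_out", "data": {"commands": [[0.011, -0.04, 0.03, -2, -2.8, 0.5], [0.012, -0.041, 0.028, -2, -2.8, 0.5], [0, 0, 0, 0, 0, 0]]}}

```text
t: 1.48
ee_pos: [504.5, 193.0, 232.9]
orientation: [-0.055, 1.063, 0.073]
ft_force: [-0.3, 0.6, 0.2]
width: 87.8
```

```bash
python3 - <<'E'
from h import *
shot('wrist','w1')
p,r,o=pose();print(p.round(1),r.as_matrix().round(3).tolist(),o['qpos'].round(2),o['moment'].round(3),o['ft_force'].round(2))
c=load('w1');print(c['K'].round(1).tolist(), ray(c,320,200), proj(c,[555,210,116]), proj(c,p))
E
```

```text
[504.  194.3 233. ] [[0.484, -0.087, 0.871], [0.034, 0.996, 0.08], [-0.874, -0.009, 0.485]] [ 0.45  0.13  2.13 -0.43  0.44 -0.86] [ 0.017  0.213 -0.003] [ 0.39  1.05 -0.36]
[[309.7, 0.0, 314.0], [0.0, 309.7, 198.9], [0.0, 0.0, 1.0]] (array([352.67649992, 182.32072204, 333.5256242 ]), array([ 0.72738449,  0.07519142, -0.68209828])) [326.8913966  179.33958662] [313.91767151 251.36498332]
```

View pics/w1.png

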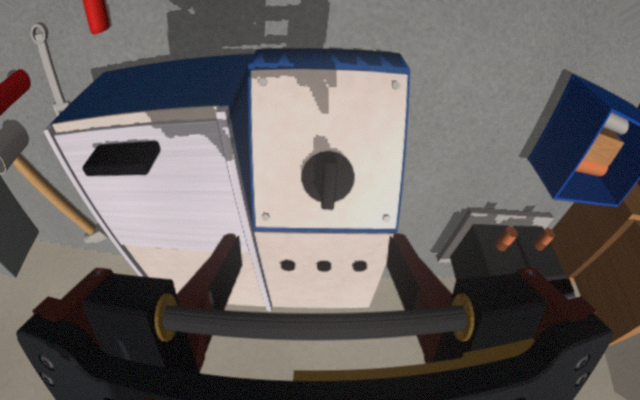

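The wrist view shows the panel with the skirt centred near (328,177), where my estimate projects (327,179), and the bar running roughly vertical from (327,160) to (328,208). I'll enlarge it for the bar's angle.

```bash
python3 - <<'E'
from h import *
c=load('w1');im=c['im']
a=cv2.resize(im[140:220,285:371],None,fx=5,fy=5,interpolation=cv2.INTER_CUBIC)
a=cv2.convertScaleAbs(a,alpha=2.2)
b=cv2.resize(im[100:250,65:185],None,fx=2.66,fy=2.66,interpolation=cv2.INTER_CUBIC)
m=np.zeros((400,800,3),np.uint8);m[:400,:430]=a;m[:399,450:450+319]=b[:399,:319];cv2.imwrite('pics/m1.png',m)
for yaw in (3,4.5,6):
    # yaw check: panel edges. corners of panel by screws
    pass
E
```

```text
(no output)
```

View pics/m1.png

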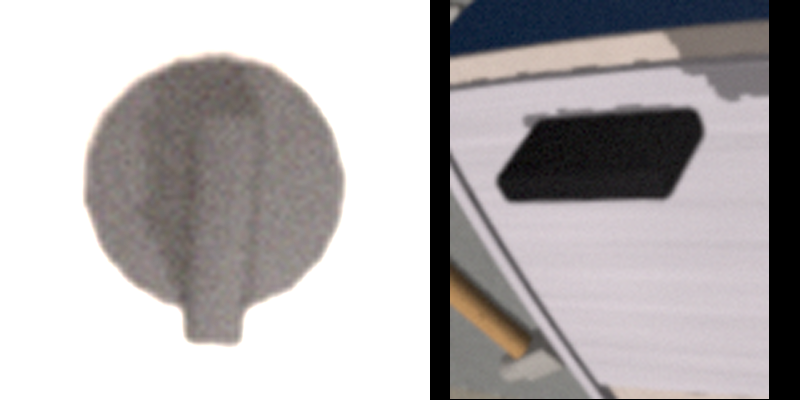

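```bash
python3 - <<'E'
from h import *
from scipy.optimize import least_squares as LS
w,s,t=load('w1'),load('s0'),load('t0')
# handle
px=np.array([(700,110),(704,133),(668,199),(508,200),(498,182),(543,115)],float);px=(px-[450,0])/2.66+[65,100]
loc=np.array([(-6,35,-17),(6,35,-17),(6,35,17),(6,-35,17),(-6,-35,17),(-6,-35,-17)],float)
def f(q):
    P=loc@R.from_euler('z',q[3]).as_matrix().T+q[:3]
    return (np.array([proj(w,x) for x in P])-px).ravel()
q=LS(f,[507,22,155,.08]);print('handle',q.x[:3].round(1),np.degrees(q.x[3]).round(2),q.fun.round(1))
# knob
def k(q,yaw,z0=None):
    r,n=knobR(yaw,q[3]);g=q[:3];M=r.as_matrix();bx=M[:,2];by=M[:,1] # tool z ~ bar direction
    out=[]
    a=np.linspace(0,2*np.pi,60)
    C=np.array([proj(w,g-n*h+27*(np.cos(x)*bx+np.sin(x)*by)) for h in(16,) for x in a])
    o=np.array([C[:,0].min(),C[:,0].max(),C[:,1].min()])-np.array([285+85/5,285+345/5,140+55/5])
    far=bx if bx[0]>0 else -bx
    e=proj(w,g+14*n+23*far)-[285+213/5,140+343/5]
    e2=proj(w,g+14*n-23*far)-[285+229/5,140+113/5]
    e3=np.r_[proj(s,g-16*n)-[450,246.7],proj(t,g-16*n)-[191.3,176.3]]
    return np.r_[o,e,e2,e3*.5]
for yaw in (4,5.5):
    y=np.radians(yaw);q=LS(k,[555,210,116,0],args=(y,));print(yaw,q.x[:3].round(1),'turn',np.degrees(q.x[3]).round(1),q.fun.round(1))
E
```

```text
handle [519.3  18.2 141.9] 3.62 [-1.4 -1.1  0.7  0.7  0.5  0.9  1.2  0.9 -0.3 -1.9 -0.6  0.3]
4 [557.9 212.  116.2] turn 1.8 [-0.6  0.2  0.4  0.   0.5  0.1 -1.   0.4  0.6 -0.7 -0.5]
5.5 [557.9 212.  116.1] turn 3.2 [-0.4  0.4  0.4 -0.2  0.5 -0.1 -1.   0.4  0.6 -0.8 -0.5]
```

```bash
python3 - <<'E'
from h import *
Rt,n=knobR(np.radians(4),np.radians(2))
g=np.array([558,212,116.])
plan(g+50*n,Rt,n=4);print(n)
E
```

```text
D 80.6 A 3.3 n 4
[[0.0198, 0.0035, -0.0019, 0.8, 0.3, -0.0], [0.0198, 0.0035, -0.0018, 0.8, 0.3, -0.0], [0.0198, 0.0035, -0.0018, 0.8, 0.3, -0.0], [0.0198, 0.0034, -0.0017, 0.8, 0.3, -0.0]]
[-0.46833483 -0.03274916  0.88294393]
```

>>> {"op": "carry_out", "data": {"commands": [[0.02, 0.0035, -0.002, 0.8, 0.3, 0], [0.02, 0.0035, -0.002, 0.8, 0.3, 0], [0.02, 0.0035, -0.0015, 0.8, 0.3, 0], [0.02, 0.0035, -0.0015, 0.8, 0.3, 0], [0.02, 0, 0, 0, 0, 0], [0.02, 0, 0, 0, 0, 0], [0, 0, 0, 0, 0, 0]]}}

```text
t: 2.4
ee_pos: [551.6, 222.1, 121.0]
orientation: [-0.005, 1.088, 0.051]
ft_force: [-0.6, 0.1, 0.0]
width: 87.7
```

```bash
python3 - <<'E'
from h import *
Rt,n=knobR(np.radians(4),np.radians(2))
g=np.array([558,212,116.])
p,r,o=pose();print(p.round(1),o['ft_force'].round(2),o['moment'].round(3),r.inv().apply(o['moment']).round(3))
plan(g-11*n,Rt,n=2)
E
```

```text
[551.6 222.1 121. ] [-0.56  0.06  0.03] [-0.066  0.263 -0.007] [-0.014  0.265 -0.054]
D 21.1 A 0.5 n 2
[[0.009, -0.0053, 0.0016, 0.1, -0.2, -0.2], [0.009, -0.0052, 0.0015, 0.1, -0.2, -0.2]]
```

>>> {"op": "carry_out", "data": {"commands": [[0.005, -0.005, 0.0015, 0, -0.2, -0.2], [0, 0, 0, 0, 0, 0], [0.005, -0.004, 0.001, 0, 0, 0], [0.003, 0, 0, 0, 0, 0], [0, 0, 0, 0, 0, 0]]}}

```text
t: 3.02
ee_pos: [560.5, 214.6, 112.0]
orientation: [-0.007, 1.082, 0.049]
ft_force: [0.1, -0.5, -0.1]
width: 87.9
```

```bash
python3 - <<'E'
from h import *
Rt,n=knobR(np.radians(4),np.radians(2))
g=np.array([558,212,116.])
p,r,o=pose();print(p.round(1),o['ft_force'].round(2),o['moment'].round(3),r.inv().apply(o['moment']).round(3))
plan(g-11*n,Rt,n=1)
E
```

```text
[560.5 214.6 112. ] [ 0.08 -0.48 -0.07] [0.06  0.196 0.049] [-0.008  0.194  0.082]
D 6.7 A 0.3 n 1
[[0.0062, -0.0025, -0.0004, 0.2, 0.0, -0.2]]
```

>>> {"op": "carry_out", "data": {"commands": [[0.005, -0.0025, 0, 0, 0, -0.2], [0, 0, 0, 0, 0, 0]]}}

```text
t: 3.28
ee_pos: [563.2, 212.0, 107.4]
orientation: [-0.009, 1.082, 0.045]
ft_force: [0.1, -0.3, 0.9]
width: 87.9
```

>>> {"op": "carry_out", "data": {"commands": [[0, 0, 0, 0, 0, 0], [0, 0, 0, 0, 0, 0], [0, 0, 0, 0, 0, 0], [0, 0, 0, 0, 0, 0], [0, 0, 0, 0, 0, 0], [0, 0, 0, 0, 0, 0]], "grip": 1}}

```text
t: 4.03
ee_pos: [563.1, 212.7, 108.9]
orientation: [-0.008, 1.08, 0.047]
ft_force: [-0.6, 0.6, 0.2]
width: 31.0
```

```bash
cat > st.py <<'E'
from h import *
p,r,o=pose();print(p.round(1),'f',o['ft_force'].round(2),'ftool',r.inv().apply(o['ft_force']).round(2),'mtool',r.inv().apply(o['moment']).round(3),'w',round(o['width'],1),'q6',o['qpos'][5].round(3),'t',o['t'])
R0,n=knobR(np.radians(4))
print('turn deg',np.degrees((R0.inv()*r).as_rotvec()).round(2))
E
python3 st.py
```

```text
[563.1 212.7 108.9] f [-0.61  0.55  0.21] ftool [-0.45  0.58 -0.42] mtool [ 0.004  0.256 -0.007] w 31.0 q6 -0.432 t 4.025
turn deg [ 1.83 -0.14  0.07]
```

>>> {"op": "carry_out", "data": {"commands": [[0, 0, 0, 0, 0, 0], [0, 0, 0, 0, 0, 0], [0, 0, 0, 0, 0, 0], [0, 0, 0, 0, 0, 0]]}}

```text
t: 4.53
ee_pos: [563.1, 210.4, 108.9]
orientation: [-0.009, 1.081, 0.042]
ft_force: [-1.3, -0.7, 3.3]
width: 12.1
```

```bash
python3 st.py
```

```text
[563.1 210.4 108.9] f [-1.31 -0.68  3.27] ftool [-3.52 -0.59  0.36] mtool [0.112 0.353 0.434] w 12.1 q6 -0.432 t 4.525
turn deg [ 1.92 -0.07 -0.19]
```

>>> {"op": "carry_out", "data": {"commands": [[0, 0, 0, 5, 0, 0], [0, 0, 0, 5, 0, 0], [0, 0, 0, 5, 0, 0], [0, 0, 0, 0, 0, 0]]}}

```text
t: 5.03
ee_pos: [563.0, 209.7, 108.8]
orientation: [0.229, 1.08, -0.104]
ft_force: [-1.3, -0.5, 3.1]
width: 12.1
```

```bash
python3 st.py
```

```text
[563.  209.7 108.8] f [-1.26 -0.48  3.09] ftool [-3.33 -0.29  0.41] mtool [0.226 0.285 0.138] w 12.1 q6 -0.164 t 5.025
turn deg [17.17 -0.08 -0.28]
```

>>> {"op": "carry_out", "data": {"commands": [[0, 0, 0, 5, 0, 0], [0, 0, 0, 0, 0, 0]]}}

```text
t: 5.28
ee_pos: [563.0, 209.5, 108.8]
orientation: [0.305, 1.077, -0.15]
ft_force: [-1.0, -1.3, 1.6]
width: 11.8
```

```bash
python3 st.py
```

```text
[563.  209.5 108.8] f [-1.03 -1.33  1.55] ftool [-1.89 -1.27  0.23] mtool [0.234 0.269 0.062] w 11.8 q6 -0.079 t 5.275
turn deg [22.03 -0.09 -0.3 ]
```

>>> {"op": "carry_out", "data": {"commands": [[0, 0, 0, 4, 0, 0], [0, 0, 0, 0, 0, 0]]}}

```text
t: 5.52
ee_pos: [563.0, 209.3, 108.8]
orientation: [0.364, 1.073, -0.186]
ft_force: [-0.9, -2.4, 3.0]
width: 11.5
```

```bash
python3 st.py
```

```text
[563.  209.3 108.8] f [-0.9  -2.41  3.02] ftool [-3.15 -1.92  1.46] mtool [ 0.25   0.228 -0.038] w 11.5 q6 -0.014 t 5.525
turn deg [25.76 -0.1  -0.31]
```

>>> {"op": "carry_out", "data": {"commands": [[0, 0, 0, 4, 0, 0], [0, 0, 0, 0, 0, 0]]}}

```text
t: 5.78
ee_pos: [562.9, 209.2, 108.7]
orientation: [0.422, 1.069, -0.221]
ft_force: [-0.1, -2.1, 3.0]
width: 11.7
```

```bash
python3 st.py
```

```text
[562.9 209.2 108.7] f [-0.15 -2.09  2.97] ftool [-2.75 -1.26  2.02] mtool [ 0.191  0.23  -0.064] w 11.7 q6 0.051 t 5.775
turn deg [29.46 -0.1  -0.33]
```

>>> {"op": "carry_out", "data": {"commands": [[0, 0, 0, 4, 0, 0], [0, 0, 0, 0, 0, 0]]}}

```text
t: 6.02
ee_pos: [562.8, 209.0, 108.7]
orientation: [0.48, 1.064, -0.257]
ft_force: [-1.6, -2.1, 2.8]
width: 12.0
```

```bash
python3 st.py
```

```text
[562.8 209.  108.7] f [-1.6  -2.15  2.78] ftool [-3.26 -1.85  0.92] mtool [ 0.15   0.2   -0.077] w 12.0 q6 0.115 t 6.025
turn deg [33.18 -0.11 -0.35]
```

>>> {"op": "carry_out", "data": {"commands": [[0, 0, 0, 4, 0, 0], [0, 0, 0, 0, 0, 0]]}}

```text
t: 6.28
ee_pos: [562.7, 208.9, 108.7]
orientation: [0.537, 1.058, -0.292]
ft_force: [-1.6, -2.2, 1.8]
width: 11.7
```

```bash
python3 st.py
```

```text
[562.7 208.9 108.7] f [-1.62 -2.24  1.84] ftool [-2.44 -2.13  0.72] mtool [ 0.135  0.128 -0.044] w 11.7 q6 0.18 t 6.275
turn deg [36.87 -0.11 -0.36]
```

>>> {"op": "carry_out", "data": {"commands": [[0, 0, 0, 4, 0, 0], [0, 0, 0, 0, 0, 0]]}}

```text
t: 6.52
ee_pos: [562.7, 208.7, 108.6]
orientation: [0.595, 1.052, -0.327]
ft_force: [-1.8, -3.0, 2.6]
width: 12.4
```

```bash
python3 st.py
```

```text
[562.7 208.7 108.6] f [-1.79 -2.96  2.56] ftool [-3.18 -2.53  1.43] mtool [ 0.228  0.182 -0.166] w 12.4 q6 0.244 t 6.525
turn deg [40.57 -0.12 -0.37]
```

>>> {"op": "carry_out", "data": {"commands": [[0, 0, 0, 4, 0, 0], [0, 0, 0, 0, 0, 0]]}}

```text
t: 6.78
ee_pos: [562.6, 208.6, 108.6]
orientation: [0.653, 1.044, -0.363]
ft_force: [-1.8, -2.7, 2.9]
width: 11.8
```

```bash
python3 st.py
```

```text
[562.6 208.6 108.6] f [-1.8  -2.69  2.92] ftool [-3.49 -2.12  1.52] mtool [ 0.234  0.073 -0.161] w 11.8 q6 0.309 t 6.775
turn deg [44.27 -0.13 -0.39]
```

>>> {"op": "carry_out", "data": {"commands": [[0, 0, 0, 4, 0, 0], [0, 0, 0, 0, 0, 0]]}}

```text
t: 7.02
ee_pos: [562.5, 208.5, 108.5]
orientation: [0.71, 1.036, -0.398]
ft_force: [-1.0, -2.8, 2.9]
width: 12.2
```

```bash
python3 st.py
```

```text
[562.5 208.5 108.5] f [-0.96 -2.84  2.93] ftool [-3.11 -1.6   2.31] mtool [ 0.218  0.167 -0.195] w 12.2 q6 0.373 t 7.025
turn deg [47.96 -0.13 -0.4 ]
```

>>> {"op": "carry_out", "data": {"commands": [[0, 0, 0, 4, 0, 0], [0, 0, 0, 0, 0, 0]]}}

```text
t: 7.28
ee_pos: [562.4, 208.4, 108.4]
orientation: [0.768, 1.027, -0.433]
ft_force: [-1.2, -1.9, 3.5]
width: 11.6
```

```bash
python3 st.py
```

```text
[562.4 208.4 108.4] f [-1.15 -1.9   3.48] ftool [-3.66 -0.76  1.75] mtool [ 0.227  0.083 -0.167] w 11.6 q6 0.438 t 7.275
turn deg [51.65 -0.14 -0.42]
```

>>> {"op": "carry_out", "data": {"commands": [[0, 0, 0, 4, 0, 0], [0, 0, 0, 0, 0, 0]]}}

```text
t: 7.52
ee_pos: [562.2, 208.3, 108.4]
orientation: [0.825, 1.017, -0.468]
ft_force: [-0.8, -3.5, 3.0]
width: 11.6
```

```bash
python3 st.py
```

```text
[562.2 208.3 108.4] f [-0.77 -3.49  2.97] ftool [-3.07 -1.56  3.12] mtool [ 0.143  0.008 -0.236] w 11.6 q6 0.502 t 7.525
turn deg [55.34 -0.15 -0.43]
```

>>> {"op": "carry_out", "data": {"commands": [[0, 0, 0, 4, 0, 0], [0, 0, 0, 0, 0, 0]]}}

```text
t: 7.78
ee_pos: [562.1, 208.2, 108.3]
orientation: [0.883, 1.006, -0.503]
ft_force: [-1.3, -3.1, 3.4]
width: 11.8
```

```bash
python3 st.py
```

```text
[562.1 208.2 108.3] f [-1.33 -3.1   3.43] ftool [-3.73 -1.35  2.73] mtool [ 0.174  0.004 -0.24 ] w 11.8 q6 0.566 t 7.775
turn deg [59.05 -0.16 -0.44]
```

>>> {"op": "carry_out", "data": {"commands": [[0, 0, 0, 3, 0, 0], [0, 0, 0, 0, 0, 0]]}}

```text
t: 8.02
ee_pos: [562.1, 208.1, 108.3]
orientation: [0.924, 0.998, -0.529]
ft_force: [-2.1, -3.3, 3.1]
width: 12.6
```

```bash
python3 st.py
```

```text
[562.1 208.1 108.3] f [-2.12 -3.27  3.14] ftool [-3.85 -2.02  2.49] mtool [ 0.169  0.095 -0.156] w 12.6 q6 0.613 t 8.025
turn deg [61.71 -0.16 -0.45]
```

>>> {"op": "carry_out", "data": {"commands": [[0, 0, 0, 3, 0, 0], [0, 0, 0, 0, 0, 0]]}}

```text
t: 8.28
ee_pos: [562.0, 208.1, 108.2]
orientation: [0.966, 0.989, -0.554]
ft_force: [-1.8, -3.0, 3.4]
width: 12.0
```

```bash
python3 st.py
```

```text
[562.  208.1 108.2] f [-1.8  -2.99  3.39] ftool [-3.92 -1.41  2.52] mtool [ 0.126 -0.024 -0.234] w 12.0 q6 0.66 t 8.275
turn deg [64.42 -0.17 -0.46]
```

>>> {"op": "carry_out", "data": {"commands": [[0, 0, 0, 3, 0, 0], [0, 0, 0, 0, 0, 0]]}}

```text
t: 8.52
ee_pos: [561.9, 208.0, 108.2]
orientation: [1.008, 0.98, -0.581]
ft_force: [-2.4, -2.3, 3.2]
width: 12.1
```

```bash
python3 st.py
```

```text
[561.9 208.  108.2] f [-2.37 -2.25  3.21] ftool [-4.   -1.49  1.67] mtool [ 0.15  -0.036 -0.304] w 12.1 q6 0.708 t 8.525
turn deg [67.17 -0.18 -0.47]
```

>>> {"op": "carry_out", "data": {"commands": [[0, 0, 0, 3, 0, 0], [0, 0, 0, 0, 0, 0]]}}

```text
t: 8.78
ee_pos: [561.8, 207.9, 108.1]
orientation: [1.051, 0.97, -0.607]
ft_force: [-1.7, -2.5, 4.2]
width: 11.8
```

```bash
python3 st.py
```

```text
[561.8 207.9 108.1] f [-1.73 -2.46  4.17] ftool [-4.55 -0.56  2.32] mtool [ 0.28  -0.065 -0.252] w 11.8 q6 0.756 t 8.775
turn deg [69.95 -0.18 -0.48]
```

>>> {"op": "carry_out", "data": {"commands": [[0, 0, 0, 3, 0, 0], [0, 0, 0, 0, 0, 0]]}}

```text
t: 9.02
ee_pos: [561.7, 207.9, 108.0]
orientation: [1.094, 0.959, -0.634]
ft_force: [-1.5, -2.7, 3.6]
width: 11.8
```

```bash
python3 st.py
```

```text
[561.7 207.9 108. ] f [-1.53 -2.71  3.56] ftool [-3.92 -0.64  2.55] mtool [ 0.301 -0.044 -0.313] w 11.8 q6 0.805 t 9.025
turn deg [72.74 -0.19 -0.49]
```

>>> {"op": "carry_out", "data": {"commands": [[0, 0, 0, 3, 0, 0], [0, 0, 0, 0, 0, 0]]}}

```text
t: 9.28
ee_pos: [561.6, 207.8, 108.0]
orientation: [1.137, 0.948, -0.66]
ft_force: [-2.4, -3.1, 2.7]
width: 11.7
```

```bash
python3 st.py
```

```text
[561.6 207.8 108. ] f [-2.43 -3.09  2.65] ftool [-3.55 -1.79  2.57] mtool [ 0.265 -0.079 -0.348] w 11.7 q6 0.853 t 9.275
turn deg [75.53 -0.19 -0.5 ]
```

```bash
cat > st.py <<'E'
from h import *
p,r,o=pose();R0,n=knobR(np.radians(4))
print(p.round(1),'ft',r.inv().apply(o['ft_force']).round(1),'mt',r.inv().apply(o['moment']).round(3),'jt',o['joint_torque'][3:].round(3),'w',round(o['width'],1),'t',o['t'],'turn',np.degrees((R0.inv()*r).as_rotvec()).round(2))
E
python3 st.py
```

```text
[561.6 207.8 108. ] ft [-3.6 -1.8  2.6] mt [ 0.265 -0.079 -0.348] jt [-0.641 -1.335 -0.023] w 11.7 t 9.275 turn [75.53 -0.19 -0.5 ]
```

>>> {"op": "carry_out", "data": {"commands": [[0, 0, 0, 3, 0, 0], [0, 0, 0, 0, 0, 0]]}}

```text
t: 9.52
ee_pos: [561.4, 207.7, 107.9]
orientation: [1.18, 0.936, -0.687]
ft_force: [-1.9, -3.4, 3.4]
width: 12.0
```

```bash
python3 st.py
```

```text
[561.4 207.7 107.9] ft [-4.  -0.9  3.2] mt [ 0.367 -0.075 -0.395] jt [-0.739 -1.367 -0.116] w 12.0 t 9.525 turn [78.34 -0.2  -0.52]
```

>>> {"op": "carry_out", "data": {"commands": [[0, 0, 0, 3, 0, 0], [0, 0, 0, 0, 0, 0]]}}

```text
t: 9.78
ee_pos: [561.4, 207.7, 107.9]
orientation: [1.223, 0.924, -0.713]
ft_force: [-2.8, -2.3, 2.4]
width: 11.7
```

```bash
python3 st.py
```

```text
[561.4 207.7 107.9] ft [-3.5 -1.8  1.8] mt [ 0.37  -0.17  -0.388] jt [-0.672 -1.383 -0.045] w 11.7 t 9.775 turn [81.14 -0.2  -0.52]
```

>>> {"op": "carry_out", "data": {"commands": [[0, 0, 0, 3, 0, 0], [0, 0, 0, 0, 0, 0]]}}

```text
t: 10.02
ee_pos: [561.3, 207.7, 107.8]
orientation: [1.263, 0.912, -0.737]
ft_force: [-2.2, -3.7, 2.8]
width: 11.7
```

```bash
python3 st.py
```

```text
[561.3 207.7 107.8] ft [-3.6 -1.3  3.4] mt [-0.523 -0.199 -0.159] jt [ 0.239 -1.357  0.841] w 11.7 t 10.025 turn [83.7  -0.23 -0.52]
```

>>> {"op": "carry_out", "data": {"commands": [[0, 0, 0, 3, 0, 0], [0, 0, 0, 0, 0, 0]]}}

```text
t: 10.28
ee_pos: [561.2, 207.8, 107.8]
orientation: [1.302, 0.9, -0.761]
ft_force: [-2.3, -3.3, 2.9]
width: 12.2
```

```bash
python3 st.py
```

```text
[561.2 207.8 107.8] ft [-3.7 -1.1  3.1] mt [-0.802 -0.334 -0.201] jt [ 0.46  -1.475  1.063] w 12.2 t 10.275 turn [86.25 -0.26 -0.52]
```

The torque rose in assist (+0.37), then flipped to −0.5 just past about 82°, so the notch bottom is near 82°. I'll go back to it and let go.

>>> {"op": "carry_out", "data": {"commands": [[0, 0, 0, -3, 0, 0], [0, 0, 0, -1.5, 0, 0], [0, 0, 0, 0, 0, 0]]}}

```text
t: 10.65
ee_pos: [561.3, 207.8, 107.8]
orientation: [1.229, 0.922, -0.716]
ft_force: [-3.6, -3.1, 3.4]
width: 11.8
```

```bash
python3 st.py
```

```text
[561.3 207.8 107.8] ft [-4.7 -2.2  2.6] mt [ 0.256 -0.092 -0.413] jt [-0.636 -1.303 -0.4  ] w 11.8 t 10.65 turn [81.48 -0.22 -0.52]
```

>>> {"op": "carry_out", "data": {"commands": [[0, 0, 0, 0, 0, 0], [0, 0, 0, 0, 0, 0], [0, 0, 0, 0, 0, 0], [0, 0, 0, 0, 0, 0]], "grip": 0.4}}

```text
t: 11.15
ee_pos: [561.1, 208.4, 107.4]
orientation: [1.228, 0.923, -0.716]
ft_force: [-3.4, -0.2, 1.6]
width: 48.3
```

>>> {"op": "carry_out", "data": {"commands": [[-0.02, 0, 0, 0, 0, 0], [-0.04, 0, 0, 0, 0, 0], [-0.03, 0, 0, 0, 0, 0], [0, 0, 0, 0, 0, 0]]}}

```text
t: 11.65
ee_pos: [519.3, 207.1, 189.1]
orientation: [1.229, 0.924, -0.714]
ft_force: [0.2, -0.4, 0.0]
width: 53.0
```

```bash
python3 st.py; python3 - <<'E'
from h import *
p,r,o=pose();print(o['qpos'].round(2))
shot('wrist','w2')
c,s=np.cos(np.radians(4)),np.sin(np.radians(4))
plan([430,25,240],tool([0,0,-1],[-s,c,0]))
E
```

```text
[519.3 207.1 189.1] ft [0.1 0.1 0.5] mt [-0.068  0.019 -0.265] jt [-0.118 -0.945 -0.309] w 53.0 t 11.65 turn [81.43 -0.14 -0.37]
[ 0.46  0.24  2.11 -0.51  0.38  0.68]
D 209.1 A 85.3 n 9
[[-0.0102, -0.0101, 0.0182, -8.9, 2.6, -2.2], [-0.0106, -0.0132, 0.0159, -8.9, 2.6, -2.2], [-0.0107, -0.0158, 0.0132, -8.9, 2.6, -2.2], [-0.0106, -0.0181, 0.0101, -8.9, 2.6, -2.2], [-0.0102, -0.0198, 0.0067, -8.9, 2.6, -2.2], [-0.0097, -0.0209, 0.0031, -8.9, 2.6, -2.2], [-0.0089, -0.0214, -0.0006, -8.9, 2.6, -2.2], [-0.008, -0.0214, -0.0043, -8.9, 2.6, -2.2]]
[[-0.007, -0.0207, -0.0079, -8.9, 2.6, -2.2]]
```

View pics/w2.png

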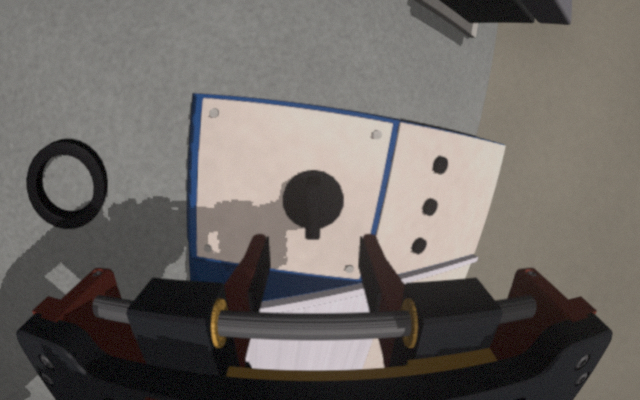

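The knob stayed in the notch (skirt at 313,200, bar still aligned with the tool). Now to the near side of the handle.

>>> {"op": "carry_out", "data": {"commands": [[-0.01, -0.01, 0.018, -8.9, 2.6, -2.2], [-0.0105, -0.013, 0.016, -8.9, 2.6, -2.2], [-0.0105, -0.016, 0.013, -8.9, 2.6, -2.2], [-0.0105, -0.018, 0.01, -8.9, 2.6, -2.2], [-0.01, -0.02, 0.0065, -8.9, 2.6, -2.2], [-0.0095, -0.021, 0.003, -8.9, 2.6, -2.2], [-0.009, -0.0215, -0.0005, -8.9, 2.6, -2.2], [-0.008, -0.0215, -0.0045, -8.9, 2.6, -2.2]], "grip": 1}}

```text
t: 12.7
ee_pos: [431.4, 67.2, 213.9]
orientation: [0.214, 1.5, -0.134]
ft_force: [0.7, -0.3, 0.6]
width: 0.6
```

>>> {"op": "carry_out", "data": {"commands": [[-0.007, -0.0205, -0.008, -8.9, 2.6, -2.2], [0, 0, 0, 0, 0, 0]]}}

```text
t: 12.95
ee_pos: [419.1, 46.6, 217.6]
orientation: [0.06, 1.556, -0.045]
ft_force: [-0.7, 0.4, 0.6]
width: 0.9
```

```bash
python3 - <<'E'
from h import *
p,r,o=pose();print(p.round(1),r.as_matrix().round(3).tolist(),o['width'])
c,s=np.cos(np.radians(4)),np.sin(np.radians(4))
plan([455,22,158],tool([0,0,-1],[-s,c,0]))
E
```

```text
[419.1  46.6 217.6] [[0.015, 0.067, 0.998], [0.009, 0.998, -0.067], [-1.0, 0.01, 0.014]] 0.8537453398018399
D 73.8 A 7.9 n 2
[[0.0299, -0.0114, 0.0183, -3.9, 0.4, -0.3], [0.0299, -0.0125, 0.0177, -3.9, 0.4, -0.3]]
```

>>> {"op": "carry_out", "data": {"commands": [[0.03, -0.0115, 0.018, -3.9, 0.4, -0.3], [0.03, -0.0125, 0.018, -3.9, 0.4, -0.3], [0, 0, 0, 0, 0, 0], [0, 0, 0.01, 0, 0, 0], [0, 0, 0, 0, 0, 0]]}}

```text
t: 13.58
ee_pos: [468.1, 23.4, 154.9]
orientation: [-0.045, 1.566, 0.043]
ft_force: [0.0, 0.2, 0.4]
width: 0.3
```

```bash
python3 - <<'E'
from h import *
p,r,o=pose();print(p.round(1),r.as_matrix().round(3).tolist(),o['ft_force'].round(1))
c,s=np.cos(np.radians(4)),np.sin(np.radians(4))
plan([480,24,156],tool([0,0,-1],[-s,c,0]),n=2)
E
```

```text
[468.1  23.4 154.9] [[0.004, -0.056, 0.998], [-0.001, 0.998, 0.056], [-1.0, -0.001, 0.004]] [0.  0.2 0.4]
D 12.0 A 0.8 n 2
[[-0.0005, -0.0001, 0.006, -0.4, 0.1, 0.0], [-0.0005, -0.0001, 0.006, -0.4, 0.1, 0.0]]
```

>>> {"op": "carry_out", "data": {"commands": [[0, 0, 0.008, -0.4, 0, 0], [0, 0, 0.006, 0, 0, 0], [0, 0, 0.006, 0, 0, 0], [0, 0, 0.006, 0, 0, 0], [0, 0, 0.006, 0, 0, 0], [0, 0, 0.006, 0, 0, 0]]}}

```text
t: 14.32
ee_pos: [507.8, 26.7, 156.9]
orientation: [-0.05, 1.565, 0.049]
ft_force: [-1.8, 0.7, 0.2]
width: 0.4
```

>>> {"op": "carry_out", "data": {"commands": [[0, 0, 0.008, 0, 0, 0], [0, 0, 0.008, 0, 0, 0], [0, 0, 0.008, 0, 0, 0]]}}

```text
t: 14.7
ee_pos: [533.0, 28.5, 156.8]
orientation: [-0.049, 1.566, 0.049]
ft_force: [-1.3, 1.3, 0.9]
width: 0.7
```

```bash
python3 st.py
```

```text
[533.   28.5 156.8] ft [-0.9  1.3 -1.2] mt [-0.044  0.303  0.251] jt [-0.253 -0.561  0.021] w 0.7 t 14.7 turn [ 0.39 27.73 -0.12]
```

The cover slides with about 1.5 N, so it is unlocked. I'll keep pushing.

>>> {"op": "carry_out", "data": {"commands": [[0, 0, 0.015, 0, 0, 0], [0, 0, 0.015, 0, 0, 0], [0, 0, 0.015, 0, 0, 0], [0, 0, 0.015, 0, 0, 0], [0, 0, 0.014, 0, 0, 0], [0, 0, 0.01, 0, 0, 0], [0, 0, 0.008, 0, 0, 0]]}}

```text
t: 15.58
ee_pos: [631.7, 35.0, 156.7]
orientation: [-0.049, 1.566, 0.049]
ft_force: [-3.0, 0.9, 0.9]
width: 0.5
```

>>> {"op": "carry_out", "data": {"commands": [[0, 0, 0.005, 0, 0, 0], [0, 0, 0.005, 0, 0, 0]]}}

```text
t: 15.82
ee_pos: [642.3, 35.6, 156.7]
orientation: [-0.049, 1.566, 0.049]
ft_force: [-1.8, 2.0, -0.3]
width: 0.7
```

>>> {"op": "carry_out", "data": {"commands": [[0, 0, 0.005, 0, 0, 0], [0, 0, 0.005, 0, 0, 0]]}}

```text
t: 16.08
ee_pos: [652.5, 36.3, 156.7]
orientation: [-0.049, 1.567, 0.049]
ft_force: [-1.4, 2.1, -0.2]
width: 0.6
```

>>> {"op": "carry_out", "data": {"commands": [[0, 0, 0.004, 0, 0, 0], [0, 0, 0.004, 0, 0, 0]]}}

```text
t: 16.32
ee_pos: [656.0, 36.5, 156.6]
orientation: [-0.05, 1.578, 0.049]
ft_force: [-24.2, -0.4, 19.8]
width: 0.4
```

>>> {"op": "carry_out", "data": {"commands": [[0, 0, 0.003, 0, 0, 0], [0, 0, 0.003, 0, 0, 0]]}}

```text
t: 16.58
ee_pos: [655.8, 36.5, 156.8]
orientation: [-0.05, 1.593, 0.049]
ft_force: [-13.2, 0.3, 9.4]
width: 0.3
```

>>> {"op": "carry_out", "data": {"commands": [[0, 0, 0.003, 0, 0, 0], [0, 0, 0.0, 0, 0, 0]]}}

```text
t: 16.82
ee_pos: [655.3, 36.4, 157.1]
orientation: [-0.051, 1.601, 0.049]
ft_force: [0.2, -0.5, -0.0]
width: 0.5
```

The stop was felt, so the cover is fully open. I'll retreat up and look into the well, opening the gripper meanwhile.

>>> {"op": "carry_out", "data": {"commands": [[0, 0, -0.02, 0, 0, 0], [-0.03, 0, -0.02, 0, 0, 0], [-0.05, 0, -0.03, 0, 0, 0], [-0.05, 0, -0.03, 0, 0, 0], [-0.03, 0, -0.03, 0, 0, 0], [0, 0, 0, 0, 0, 0]], "grip": 0}}

```text
t: 17.58
ee_pos: [531.5, 26.9, 326.7]
orientation: [-0.052, 1.59, 0.047]
ft_force: [0.8, 0.7, -0.5]
width: 57.2
```

```bash
python3 - <<'E'
from h import *
shot('wrist','w3');p,r,o=pose();print(p.round(1),o['qpos'].round(2))
w=load('w3')
for P in ([590,30,57],[590,30,130],[520,-40,130],[660,100,130]): print(P,proj(w,P).round(0))
E
```

```text
[531.8  26.9 325.3] [ 0.03  0.19  1.71 -0.    1.26 -1.6 ]
[590, 30, 57] [313. 206.]
[590, 30, 130] [313. 223.]
[520, -40, 130] [258. 165.]
[660, 100, 130] [362. 274.]
```

View pics/w3.png

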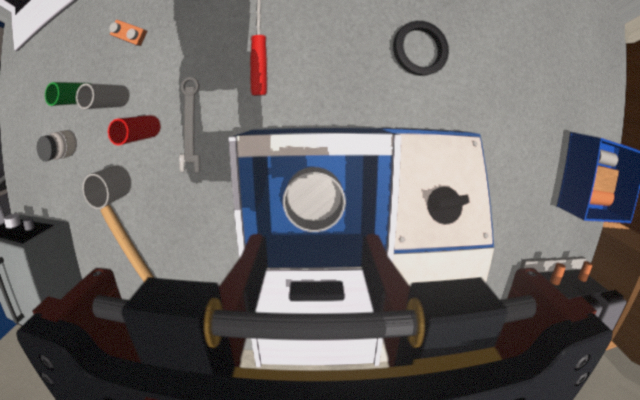

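The wrist view shows the open well with the large cup rim near (314,200), the handle at (317,290) beyond it, and the medium (107,187) and small (100,96) cups upright at left. I'll crop the large cup with a predicted-rim overlay.

```bash
python3 - <<'E'
from h import *
w=load('w3');c=atz(w,314.5,199.5,57);print(c.round(1))
im=cv2.resize(w['im'][150:250,250:380],None,fx=5,fy=5,interpolation=cv2.INTER_CUBIC)
for rad,col in((46,(0,0,255)),(43,(0,255,0))):
    P=np.array([proj(w,c+[rad*np.cos(a),rad*np.sin(a),0]) for a in np.linspace(0,6.28,80)])
    cv2.polylines(im,[np.int32(((P-[250,150])+.5)*5)],True,col,1)
cv2.imwrite('pics/m3.png',im)
E
```

```text
[580.6  31.1  57. ]
```

View pics/m3.png

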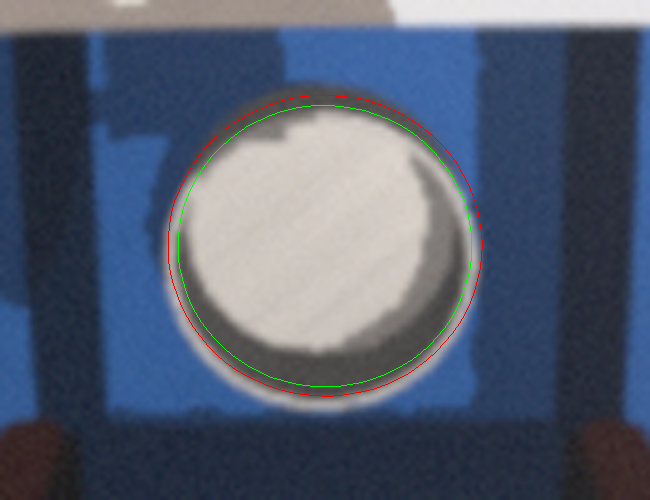

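The overlay shows the rim sits about 2.6 px lower and 0.8 px left of my guess, so the large cup's rim centre is near pixel (313.7,202.1). Now I'll move above the medium cup.

```bash
python3 - <<'E'
from h import *
w=load('w3');print('large',atz(w,313.7,202.1,57).round(1))
c,s=np.cos(np.radians(4)),np.sin(np.radians(4))
plan([575,-342,190],tool([0,0,-1],[-s,c,0]))
E
```

```text
large [584.7  30.2  57. ]
D 395.3 A 1.3 n 8
[[0.017, -0.0463, 0.0029, -0.1, -0.2, 0.0], [0.017, -0.0463, 0.0028, -0.1, -0.2, 0.0], [0.017, -0.0463, 0.0027, -0.1, -0.2, 0.0], [0.017, -0.0463, 0.0026, -0.1, -0.2, 0.0], [0.017, -0.0463, 0.0025, -0.1, -0.2, 0.0], [0.0169, -0.0464, 0.0024, -0.1, -0.2, 0.0], [0.0169, -0.0464, 0.0023, -0.1, -0.2, 0.0], [0.0169, -0.0464, 0.0023, -0.1, -0.2, 0.0]]
```

>>> {"op": "carry_out", "data": {"commands": [[0.017, -0.046, 0.003, -0.1, -0.2, 0], [0.017, -0.046, 0.003, -0.1, -0.2, 0], [0.017, -0.046, 0.003, -0.1, -0.2, 0], [0.017, -0.046, 0.0025, -0.1, -0.2, 0], [0.017, -0.046, 0.0025, -0.1, -0.2, 0], [0.017, -0.046, 0.0025, -0.1, -0.2, 0], [0.017, -0.046, 0.0025, -0.1, -0.2, 0], [0.01, -0.03, 0.002, -0.1, -0.2, 0]]}}

```text
t: 18.62
ee_pos: [582.8, -333.8, 178.7]
orientation: [-0.064, 1.568, 0.065]
ft_force: [-0.3, -0.0, 0.0]
width: 87.6
```

>>> {"op": "carry_out", "data": {"commands": [[0, 0, 0, 0, 0, 0], [0, 0, 0, 0, 0, 0]]}}

```text
t: 18.88
ee_pos: [582.0, -335.2, 173.4]
orientation: [-0.059, 1.572, 0.065]
ft_force: [1.2, 0.2, -0.0]
width: 87.8
```

```bash
python3 - <<'E'
from h import *
shot('wrist','w4');p,r,o=pose();print(p.round(1),o['qpos'].round(2))
w=load('w4');a=proj(w,[580,-342,76]);b=proj(w,[428,-326,104]);print(a,b)
def ov(im,c,z,rad,col,k,x0,y0):
    P=np.array([proj(w,[c[0]+rad*np.cos(a),c[1]+rad*np.sin(a),z]) for a in np.linspace(0,6.28,80)])
    cv2.polylines(im,[np.int32(((P-[x0,y0])+.5)*k)],True,col,1)
im=cv2.resize(w['im'][120:320,200:440],None,fx=3.2,fy=3,interpolation=cv2.INTER_CUBIC)
im=cv2.resize(w['im'][:260,180:440],None,fx=2.3,fy=2.3,interpolation=cv2.INTER_CUBIC)
ov(im,(580,-342),76,31,(0,0,255),2.3,180,0);ov(im,(428,-326),104,20,(0,0,255),2.3,180,0)
cv2.imwrite('pics/m4.png',im)
E
```

```text
[ 582.  -335.   173.6] [-0.54  0.55  1.55  0.    1.05 -2.19]
[304.63952804 197.47359697] [340.81777184  14.22633271]
```

View pics/m4.png

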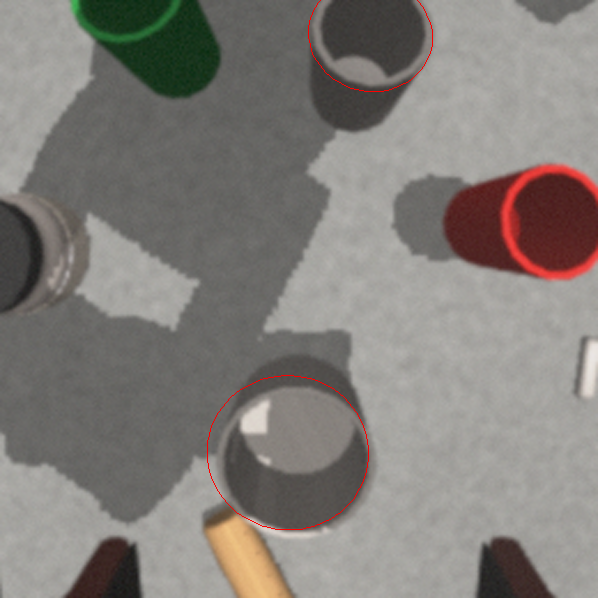

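The medium rim is centred near pixel (307.6,201.7), slightly right and below the overlay; the small cup matches its overlay (rim at 341,14) within 1 px.

```bash
python3 - <<'E'
from h import *
w=load('w4');m=atz(w,307.6,201.7,76);print('med',m.round(1),atz(w,340.8,14,104).round(1))
c,s=np.cos(np.radians(4)),np.sin(np.radians(4));Rt=tool([0,0,-1],[-s,c,0])
plan([m[0],m[1],95],Rt,n=4)
E
```

```text
med [ 583.7 -339.1   76. ] [ 427.8 -326.   104. ]
D 78.7 A 0.6 n 4
[[0.0196, -0.0011, 0.0004, 0.1, -0.0, -0.0], [0.0196, -0.0011, 0.0004, 0.1, -0.0, -0.0], [0.0196, -0.0011, 0.0004, 0.1, -0.0, -0.0], [0.0196, -0.0011, 0.0004, 0.1, -0.0, -0.0]]
```

>>> {"op": "carry_out", "data": {"commands": [[0.02, -0.001, 0.0005, 0, 0, 0], [0.02, -0.001, 0.0005, 0, 0, 0], [0.02, -0.001, 0.0005, 0, 0, 0], [0.015, -0.001, 0.0005, 0, 0, 0], [0, 0, 0, 0, 0, 0]]}}

```text
t: 19.55
ee_pos: [584.3, -335.7, 92.7]
orientation: [-0.062, 1.573, 0.068]
ft_force: [0.2, 0.3, 0.1]
width: 87.7
```

```bash
python3 - <<'E'
from h import *
p,r,o=pose();print(p.round(1))
c,s=np.cos(np.radians(4)),np.sin(np.radians(4));Rt=tool([0,0,-1],[-s,c,0])
plan([583.7,-339.1,52],Rt,n=3)
E
```

```text
[ 584.3 -335.7   92.7]
D 40.8 A 0.8 n 3
[[0.0136, -0.0012, -0.0003, 0.2, -0.1, -0.1], [0.0136, -0.0012, -0.0003, 0.2, -0.1, -0.1], [0.0136, -0.0011, -0.0003, 0.2, -0.1, -0.1]]
```

>>> {"op": "carry_out", "data": {"commands": [[0.01, -0.0045, 0, 0.2, -0.1, -0.1], [0.014, -0.001, 0, 0.2, -0.1, -0.1], [0.012, 0, 0, 0, 0, 0], [0, 0, 0, 0, 0, 0]]}}

```text
t: 20.05
ee_pos: [585.3, -342.1, 55.0]
orientation: [-0.059, 1.568, 0.058]
ft_force: [0.2, 0.1, -0.2]
width: 88.2
```

>>> {"op": "carry_out", "data": {"commands": [[0, 0, 0, 0, 0, 0], [0, 0, 0, 0, 0, 0], [0, 0, 0, 0, 0, 0], [0, 0, 0, 0, 0, 0], [0, 0, 0, 0, 0, 0], [0, 0, 0, 0, 0, 0]], "grip": 1}}

```text
t: 20.8
ee_pos: [586.0, -342.2, 56.2]
orientation: [-0.06, 1.567, 0.058]
ft_force: [-0.0, -0.1, -0.8]
width: 61.6
```

>>> {"op": "carry_out", "data": {"commands": [[-0.01, 0, 0, 0, 0, 0], [-0.03, 0, 0, 0, 0, 0], [-0.05, 0, 0, 0, 0, 0], [-0.055, 0, 0, 0, 0, 0], [-0.04, 0, 0, 0, 0, 0], [-0.02, 0, 0, 0, 0, 0]]}}

```text
t: 21.55
ee_pos: [584.3, -341.6, 268.6]
orientation: [-0.059, 1.569, 0.059]
ft_force: [0.1, 0.4, -1.4]
width: 61.9
```

```bash
python3 - <<'E'
from h import *
p,r,o=pose();print(p.round(1),o['ft_force'].round(2),o['width'])
c,s=np.cos(np.radians(4)),np.sin(np.radians(4));Rt=tool([0,0,-1],[-s,c,0])
plan([584,28,250],Rt,n=10)
E
```

```text
[ 584.3 -341.6  268.6] [ 0.09  0.43 -1.4 ] 61.90479556894868
D 370.0 A 0.3 n 10
[[0.0019, 0.0369, 0.0027, 0.0, 0.0, -0.0], [0.0019, 0.0369, 0.0027, 0.0, 0.0, -0.0], [0.0019, 0.0369, 0.0027, 0.0, 0.0, -0.0], [0.0019, 0.0369, 0.0027, 0.0, 0.0, -0.0], [0.0019, 0.0369, 0.0027, 0.0, 0.0, -0.0], [0.0019, 0.0369, 0.0026, 0.0, 0.0, -0.0], [0.0019, 0.0369, 0.0026, 0.0, 0.0, -0.0], [0.0019, 0.0369, 0.0026, 0.0, 0.0, -0.0]]
[[0.0019, 0.0369, 0.0026, 0.0, 0.0, -0.0], [0.0019, 0.0369, 0.0026, 0.0, 0.0, -0.0]]
```

>>> {"op": "carry_out", "data": {"commands": [[0, 0.02, 0.0015, 0, 0, 0], [0, 0.037, 0.0025, 0, 0, 0], [0, 0.037, 0.0025, 0, 0, 0], [0, 0.037, 0.0025, 0, 0, 0], [0, 0.037, 0.0025, 0, 0, 0], [0, 0.037, 0.0025, 0, 0, 0], [0, 0.037, 0.0025, 0, 0, 0], [0, 0.037, 0.0025, 0, 0, 0]]}}

```text
t: 22.55
ee_pos: [575.7, -46.4, 263.0]
orientation: [-0.054, 1.577, 0.06]
ft_force: [-0.2, -0.3, -0.9]
width: 61.4
```

>>> {"op": "carry_out", "data": {"commands": [[0, 0.03, 0.0025, 0, 0, 0], [0, 0.025, 0.002, 0, 0, 0], [0, 0.01, 0, 0, 0, 0], [0, 0, 0, 0, 0, 0]]}}

```text
t: 23.05
ee_pos: [569.8, 26.6, 258.9]
orientation: [-0.058, 1.585, 0.066]
ft_force: [-0.2, 0.0, -1.4]
width: 61.6
```

```bash
python3 - <<'E'
from h import *
p,r,o=pose();print(p.round(1),o['ft_force'].round(2),o['width'])
c,s=np.cos(np.radians(4)),np.sin(np.radians(4));Rt=tool([0,0,-1],[-s,c,0])
plan([584.7,30.2,190],Rt,n=3)
E
```

```text
[569.8  26.6 258.9] [-0.22  0.02 -1.37] 61.612851743191314
D 70.6 A 1.1 n 3
[[0.0229, 0.0007, 0.0054, 0.2, -0.3, -0.1], [0.0229, 0.0007, 0.0053, 0.2, -0.3, -0.1], [0.0229, 0.0008, 0.0052, 0.2, -0.3, -0.1]]
```

>>> {"op": "carry_out", "data": {"commands": [[0.01, 0.001, 0.008, 0.2, -0.3, -0.1], [0.02, 0.001, 0.006, 0.2, -0.3, -0.1], [0.02, 0.001, 0.004, 0.2, -0.3, -0.1], [0.01, 0, 0, 0, 0, 0], [0, 0, 0, 0, 0, 0]]}}

```text
t: 23.68
ee_pos: [588.4, 27.7, 194.5]
orientation: [-0.05, 1.57, 0.049]
ft_force: [-0.3, -0.4, -0.1]
width: 61.6
```

```bash
python3 - <<'E'
from h import *
p,r,o=pose();print(p.round(1),o['ft_force'].round(2),r.as_matrix()[:,0].round(3))
c,s=np.cos(np.radians(4)),np.sin(np.radians(4));Rt=tool([0,0,-1],[-s,c,0])
plan([585.5,30.2,105],Rt,n=4)
E
```

```text
[588.4  27.7 194.5] [-0.34 -0.39 -0.07] [ 0.001 -0.001 -1.   ]
D 89.6 A 0.4 n 4
[[0.0224, 0.0007, -0.0007, -0.1, 0.0, 0.0], [0.0224, 0.0007, -0.0007, -0.1, 0.0, 0.0], [0.0224, 0.0007, -0.0007, -0.1, 0.0, 0.0], [0.0224, 0.0007, -0.0007, -0.1, 0.0, 0.0]]
```

>>> {"op": "carry_out", "data": {"commands": [[0.01, 0.003, -0.003, -0.1, 0, 0], [0.02, 0, 0, 0, 0, 0], [0.02, 0, 0, 0, 0, 0], [0.02, 0, 0, 0, 0, 0], [0.01, 0, 0, 0, 0, 0], [0, 0, 0, 0, 0, 0]]}}

```text
t: 24.42
ee_pos: [586.4, 30.5, 113.8]
orientation: [-0.051, 1.565, 0.05]
ft_force: [0.3, -0.5, -1.3]
width: 61.9
```

```bash
python3 - <<'E'
from h import *
p,r,o=pose();print(p.round(1),o['ft_force'].round(2),r.as_matrix()[:,0].round(3))
c,s=np.cos(np.radians(4)),np.sin(np.radians(4));Rt=tool([0,0,-1],[-s,c,0])
plan([585.5,30.2,76],Rt,n=4)
E
```

```text
[586.4  30.5 113.8] [ 0.27 -0.48 -1.3 ] [ 0.006 -0.    -1.   ]
D 37.8 A 0.5 n 4
[[0.0094, -0.0, -0.0003, -0.1, 0.1, 0.0], [0.0094, -0.0, -0.0003, -0.1, 0.1, 0.0], [0.0094, -0.0, -0.0002, -0.1, 0.1, 0.0], [0.0094, -0.0001, -0.0002, -0.1, 0.1, 0.0]]
```

>>> {"op": "carry_out", "data": {"commands": [[0.01, 0, 0, 0, 0.1, 0], [0.01, 0, 0, 0, 0.1, 0], [0.008, 0, 0, 0, 0, 0], [0.005, 0, 0, 0, 0, 0], [0, 0, 0, 0, 0, 0]]}}

```text
t: 25.05
ee_pos: [587.7, 30.5, 80.0]
orientation: [-0.051, 1.566, 0.05]
ft_force: [-0.1, 0.3, -0.9]
width: 61.4
```

>>> {"op": "carry_out", "data": {"commands": [[0.003, 0, 0, 0, 0, 0], [0, 0, 0, 0, 0, 0]]}}

```text
t: 25.3
ee_pos: [587.9, 30.5, 77.1]
orientation: [-0.051, 1.565, 0.05]
ft_force: [0.3, 0.2, -1.0]
width: 61.7
```

>>> {"op": "carry_out", "data": {"commands": [[0.003, 0, 0, 0, 0, 0], [0, 0, 0, 0, 0, 0]]}}

```text
t: 25.55
ee_pos: [588.1, 30.5, 74.2]
orientation: [-0.051, 1.565, 0.05]
ft_force: [0.1, -0.2, -0.9]
width: 61.7
```

>>> {"op": "carry_out", "data": {"commands": [[0.002, 0, -0.002, 0, 0, 0], [0, 0, 0, 0, 0, 0]]}}

```text
t: 25.8
ee_pos: [586.0, 30.4, 72.1]
orientation: [-0.051, 1.565, 0.05]
ft_force: [-0.2, -0.6, -0.7]
width: 61.8
```

>>> {"op": "carry_out", "data": {"commands": [[0.002, 0, 0, 0, 0, 0], [0, 0, 0, 0, 0, 0]]}}

```text
t: 26.05
ee_pos: [587.1, 30.5, 72.2]
orientation: [-0.051, 1.562, 0.05]
ft_force: [-0.3, -0.2, -1.3]
width: 61.4
```

>>> {"op": "carry_out", "data": {"commands": [[0.003, 0, 0, 0, 0, 0], [0, 0, 0, 0, 0, 0]]}}

```text
t: 26.3
ee_pos: [588.5, 30.9, 72.0]
orientation: [-0.051, 1.559, 0.05]
ft_force: [0.2, -0.4, -1.8]
width: 61.3
```

```bash
python3 st.py; python3 -c "
from h import *
p,r,o=pose();print(r.as_matrix()[:,0].round(4),o['ft_force'],o['qpos'].round(3))"
```

```text
[588.5  30.9  72. ] ft [ 1.8 -0.4  0.1] mt [ 0.012 -0.03   0.04 ] jt [-0.006  0.101 -0.007] w 61.3 t 26.3 turn [ 0.28 27.38 -0.11]
[ 0.0108  0.     -0.9999] [ 0.18187258 -0.35058183 -1.83735437] [ 0.032  0.575  1.802 -0.     0.754 -1.603]
```

>>> {"op": "carry_out", "data": {"commands": [[0.002, 0, -0.002, 0, 0.5, 0]]}}

```text
t: 26.42
ee_pos: [588.5, 30.9, 71.4]
orientation: [-0.051, 1.564, 0.05]
ft_force: [1.3, 1.1, 18.8]
width: 61.4
```

```bash
python3 st.py; python3 -c "
from h import *
p,r,o=pose();print(r.as_matrix()[:,0].round(4),o['ft_force'])"
```

```text
[588.5  30.9  71.4] ft [-18.8   1.    1.4] mt [-0.     0.018  0.064] jt [-0.083 -0.037  0.009] w 61.4 t 26.425 turn [ 0.29 27.66 -0.11]
[ 6.1e-03 -3.0e-04 -1.0e+00] [ 1.2614282   1.12178766 18.79617694]
```

Contact force of 18.8 N at TCP z = 71.4, against 72 predicted for seated on the large cup's bottom. I'll relax, open and rise.

>>> {"op": "carry_out", "data": {"commands": [[0, 0, 0, 0, 0, 0], [0, 0, 0, 0, 0, 0]]}}

```text
t: 26.68
ee_pos: [588.9, 30.9, 71.5]
orientation: [-0.051, 1.564, 0.05]
ft_force: [0.3, -0.1, 2.5]
width: 61.3
```

>>> {"op": "carry_out", "data": {"commands": [[0, 0, 0, 0, 0, 0], [0, 0, 0, 0, 0, 0], [0, 0, 0, 0, 0, 0], [0, 0, 0, 0, 0, 0]], "grip": 0.1}}

```text
t: 27.18
ee_pos: [587.9, 30.8, 70.3]
orientation: [-0.051, 1.566, 0.05]
ft_force: [0.5, -0.6, 0.5]
width: 79.1
```

>>> {"op": "carry_out", "data": {"commands": [[-0.01, 0, 0, 0, 0, 0], [-0.03, 0, 0, 0, 0, 0], [-0.05, 0, 0, 0, 0, 0], [-0.055, 0, -0.01, 0, 0, 0], [-0.05, 0, -0.02, 0, 0, 0], [-0.02, 0, -0.02, 0, 0, 0], [0, 0, 0, 0, 0, 0]]}}

```text
t: 28.05
ee_pos: [536.2, 27.6, 295.9]
orientation: [-0.051, 1.563, 0.05]
ft_force: [0.4, -0.8, 0.7]
width: 79.0
```

```bash
python3 - <<'E'
from h import *
shot('wrist','w5');p,r,o=pose();print(p.round(1),o['width'])
w=load('w5');c=[585.5,30.5,92];a=proj(w,c);print(a)
x0,y0=int(a[0])-65,int(a[1])-55;x0,y0=max(x0,0),max(y0,0)
im=cv2.resize(w['im'][y0:y0+110,x0:x0+130],None,fx=5,fy=5,interpolation=cv2.INTER_CUBIC)
for rad,z in((31,92),(46,57)):
    cc=[585.5,30.5] if z==92 else [584.7,30.2]
    P=np.array([proj(w,[cc[0]+rad*np.cos(t),cc[1]+rad*np.sin(t),z]) for t in np.linspace(0,6.28,80)])
    cv2.polylines(im,[np.int32(((P-[x0,y0])+.5)*5)],True,(0,0,255) if z==92 else (0,255,0),1)
cv2.imwrite('pics/m5.png',im)
c,s=np.cos(np.radians(4)),np.sin(np.radians(4))
print(x0,y0);plan([427.8,-326,240],tool([0,0,-1],[-s,c,0]))
E
```

```text
[536.6  27.6 295. ] 79.47772922854395
[312.94407519 210.08880958]
247 155
D 374.1 A 0.5 n 7
[[0.0078, -0.0494, -0.0188, -0.0, 0.1, 0.0], [0.0078, -0.0494, -0.0189, -0.0, 0.1, 0.0], [0.0078, -0.0494, -0.0189, -0.0, 0.1, 0.0], [0.0078, -0.0494, -0.0189, -0.0, 0.1, 0.0], [0.0078, -0.0494, -0.0189, -0.0, 0.1, 0.0], [0.0078, -0.0493, -0.019, -0.0, 0.1, 0.0], [0.0078, -0.0493, -0.019, -0.0, 0.1, 0.0]]
```

View pics/m5.png

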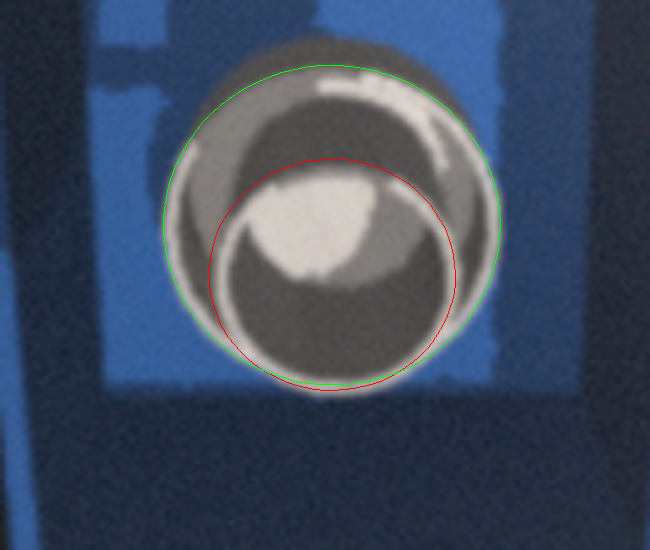

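The overlay shows the medium cup seated inside the large one (rim centre about 1 px right and below prediction, at 313.9,211.3). Now the small cup.

>>> {"op": "carry_out", "data": {"commands": [[0, -0.03, -0.012, 0, 0, 0], [0.005, -0.049, -0.019, 0, 0, 0], [0.008, -0.049, -0.019, 0, 0, 0], [0.008, -0.049, -0.019, 0, 0, 0], [0.008, -0.049, -0.019, 0, 0, 0], [0.008, -0.049, -0.019, 0, 0, 0], [0.005, -0.03, -0.012, 0, 0, 0], [0, 0, 0, 0, 0, 0]], "grip": 0.25}}

```text
t: 29.1
ee_pos: [436.9, -293.5, 241.0]
orientation: [-0.048, 1.573, 0.057]
ft_force: [0.6, 1.0, 0.4]
width: 65.5
```

```bash
python3 - <<'E'
from h import *
w=load('w5');print('med now',atz(w,313.9,211.3,92).round(1),'green',atz(load('t0'),444,229,104).round(1))
p,r,o=pose();print(p.round(1),o['width'])
c,s=np.cos(np.radians(4)),np.sin(np.radians(4))
plan([427.5,-326.3,150],tool([0,0,-1],[-s,c,0]),n=3)
E
```

```text
med now [587.   31.8  92. ] green [ 415.8 -409.4  104. ]
[ 436.9 -293.5  241. ] 65.48469618239362
D 97.1 A 0.4 n 3
[[0.0303, -0.0109, -0.0038, -0.1, -0.1, -0.1], [0.0303, -0.0108, -0.0038, -0.1, -0.1, -0.1], [0.0303, -0.0108, -0.0038, -0.1, -0.1, -0.1]]
```

>>> {"op": "carry_out", "data": {"commands": [[0.02, -0.016, -0.006, 0, -0.1, -0.1], [0.03, -0.014, -0.005, 0, -0.1, -0.1], [0.025, -0.002, -0.001, 0, 0, 0], [0.005, 0, 0, 0, 0, 0], [0, 0, 0, 0, 0, 0]]}}

```text
t: 29.72
ee_pos: [429.1, -323.3, 156.0]
orientation: [-0.049, 1.572, 0.058]
ft_force: [-0.1, -0.1, 0.3]
width: 65.7
```

```bash
python3 - <<'E'
from h import *
p,r,o=pose();print(p.round(1),o['width'])
shot('wrist','w6');w=load('w6')
cc=[427.5,-326.3];a=proj(w,[*cc,104]);x0,y0=max(int(a[0])-70,0),max(int(a[1])-60,0);print(x0,y0,a)
im=cv2.resize(w['im'][y0:y0+120,x0:x0+140],None,fx=5,fy=5,interpolation=cv2.INTER_CUBIC)
P=np.array([proj(w,[cc[0]+20*np.cos(t),cc[1]+20*np.sin(t),104]) for t in np.linspace(0,6.28,80)])
cv2.polylines(im,[np.int32(((P-[x0,y0])+.5)*5)],True,(0,0,255),1)
cv2.imwrite('pics/m6.png',im)
c,s=np.cos(np.radians(4)),np.sin(np.radians(4))
plan([427.5,-326.3,78],tool([0,0,-1],[-s,c,0]),n=4)
E
```

```text
[ 429.1 -323.3  156. ] 65.73873495199088
237 156 [307.88045065 216.83403615]
D 78.4 A 0.3 n 4
[[0.0196, -0.0008, -0.0004, -0.0, -0.0, -0.1], [0.0196, -0.0008, -0.0004, -0.0, -0.0, -0.1], [0.0196, -0.0008, -0.0005, -0.0, -0.0, -0.1], [0.0196, -0.0007, -0.0005, -0.0, -0.0, -0.1]]
```

View pics/m6.png

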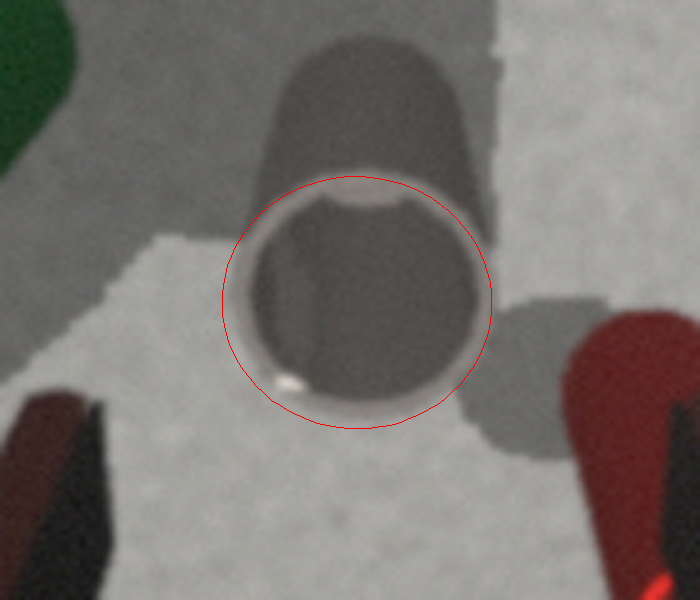

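The small cup's rim is centred about 1 px right and 2 px above the overlay, and the fingers are clear of the red one. Descending.

>>> {"op": "carry_out", "data": {"commands": [[0.015, -0.0025, -0.003, 0, 0, 0], [0.02, 0, 0, 0, 0, 0], [0.02, 0, 0, 0, 0, 0], [0.018, 0, 0, 0, 0, 0], [0, 0, 0, 0, 0, 0]]}}

```text
t: 30.4
ee_pos: [427.9, -326.6, 82.4]
orientation: [-0.054, 1.567, 0.056]
ft_force: [0.0, -0.0, 1.1]
width: 65.7
```

```bash
python3 - <<'E'
from h import *
c,s=np.cos(np.radians(4)),np.sin(np.radians(4))
p,r,o=pose();print(p.round(1),o['ft_force'].round(1),r.as_matrix()[:,0].round(3))
plan([426.3,-325.6,78],tool([0,0,-1],[-s,c,0]),n=1)
E
```

```text
[ 427.9 -326.6   82.4] [ 0.  -0.   1.1] [ 0.003  0.002 -1.   ]
D 4.8 A 0.2 n 1
[[0.0044, 0.0011, -0.0015, 0.0, 0.2, -0.1]]
```

>>> {"op": "carry_out", "data": {"commands": [[0.004, 0.001, -0.0015, 0, 0.2, -0.1], [0, 0, 0, 0, 0, 0]]}}

```text
t: 30.65
ee_pos: [426.7, -326.1, 79.2]
orientation: [-0.056, 1.569, 0.054]
ft_force: [-0.1, 0.5, -0.0]
width: 65.7
```

>>> {"op": "carry_out", "data": {"commands": [[0, 0, 0, 0, 0, 0], [0, 0, 0, 0, 0, 0], [0, 0, 0, 0, 0, 0], [0, 0, 0, 0, 0, 0], [0, 0, 0, 0, 0, 0], [0, 0, 0, 0, 0, 0]], "grip": 1}}

```text
t: 31.4
ee_pos: [427.4, -326.6, 80.4]
orientation: [-0.058, 1.567, 0.052]
ft_force: [-0.3, -0.4, -0.4]
width: 39.7
```

>>> {"op": "carry_out", "data": {"commands": [[-0.01, 0, 0, 0, 0, 0], [-0.03, 0, 0, 0, 0, 0], [-0.05, 0, 0, 0, 0, 0], [-0.055, 0, 0, 0, 0, 0], [-0.055, 0, 0, 0, 0, 0], [-0.03, 0, 0, 0, 0, 0], [-0.01, 0, 0, 0, 0, 0], [0, 0, 0, 0, 0, 0]]}}

```text
t: 32.4
ee_pos: [425.7, -325.1, 330.8]
orientation: [-0.058, 1.567, 0.052]
ft_force: [-0.6, -0.6, -1.3]
width: 39.7
```

```bash
python3 - <<'E'
from h import *
c,s=np.cos(np.radians(4)),np.sin(np.radians(4))
p,r,o=pose();print(p.round(1),o['ft_force'].round(1),o['width'])
plan([587,31.5,320],tool([0,0,-1],[-s,c,0]),n=9)
E
```

```text
[ 425.7 -325.1  330.8] [-0.6 -0.6 -1.3] 39.704927055678596
D 391.5 A 0.2 n 9
[[0.0011, 0.0383, 0.0206, 0.0, 0.0, 0.0], [0.0011, 0.0383, 0.0206, 0.0, 0.0, 0.0], [0.0011, 0.0383, 0.0206, 0.0, 0.0, 0.0], [0.0012, 0.0383, 0.0206, 0.0, 0.0, 0.0], [0.0012, 0.0383, 0.0206, 0.0, 0.0, 0.0], [0.0012, 0.0383, 0.0206, 0.0, 0.0, 0.0], [0.0012, 0.0383, 0.0206, 0.0, 0.0, 0.0], [0.0012, 0.0383, 0.0206, 0.0, 0.0, 0.0]]
[[0.0012, 0.0383, 0.0206, 0.0, 0.0, 0.0]]
```

>>> {"op": "carry_out", "data": {"commands": [[0, 0.02, 0.011, 0, 0, 0], [0, 0.038, 0.0205, 0, 0, 0], [0, 0.038, 0.0205, 0, 0, 0], [0, 0.038, 0.0205, 0, 0, 0], [0, 0.038, 0.0205, 0, 0, 0], [0, 0.038, 0.0205, 0, 0, 0], [0, 0.038, 0.0205, 0, 0, 0], [0, 0.035, 0.019, 0, 0, 0]]}}

```text
t: 33.4
ee_pos: [555.3, -23.6, 313.8]
orientation: [-0.046, 1.592, 0.055]
ft_force: [-0.2, -0.0, -0.7]
width: 39.4
```

>>> {"op": "carry_out", "data": {"commands": [[0, 0.02, 0.012, 0, 0, 0], [0, 0.01, 0.006, 0, 0, 0], [0, 0, 0, 0, 0, 0]]}}

```text
t: 33.78
ee_pos: [569.9, 10.8, 307.6]
orientation: [-0.049, 1.601, 0.058]
ft_force: [-1.0, -0.5, -1.0]
width: 39.7
```

```bash
python3 - <<'E'
from h import *
c,s=np.cos(np.radians(4)),np.sin(np.radians(4))
p,r,o=pose();print(p.round(1),o['ft_force'].round(1),o['width'])
plan([588,31.3,220],tool([0,0,-1],[-s,c,0]),n=4)
E
```

```text
[569.9  10.8 307.6] [-1.  -0.5 -1. ] 39.747665614069135
D 91.8 A 1.8 n 4
[[0.0218, 0.0047, 0.0055, -0.0, -0.4, -0.1], [0.0218, 0.0047, 0.0054, -0.0, -0.4, -0.1], [0.0218, 0.0047, 0.0052, -0.0, -0.4, -0.1], [0.0219, 0.0048, 0.005, -0.0, -0.4, -0.1]]
```

>>> {"op": "carry_out", "data": {"commands": [[0.005, 0.009, 0.008, 0, -0.4, -0.1], [0.02, 0.007, 0.007, 0, -0.4, -0.1], [0.022, 0.005, 0.005, 0, -0.4, -0.1], [0.022, 0, 0.001, 0, -0.4, 0], [0.01, 0, 0, 0, 0, 0], [0, 0, 0, 0, 0, 0]]}}

```text
t: 34.52
ee_pos: [588.7, 31.2, 224.6]
orientation: [-0.048, 1.572, 0.05]
ft_force: [1.4, -0.1, -0.1]
width: 39.8
```

```bash
python3 - <<'E'
from h import *
c,s=np.cos(np.radians(4)),np.sin(np.radians(4))
p,r,o=pose();print(p.round(1),o['ft_force'].round(1),o['width'],r.as_matrix()[:,0].round(3))
plan([588,31.3,185],tool([0,0,-1],[-s,c,0]),n=3)
E
```

```text
[588.7  31.2 224.6] [ 1.4 -0.1 -0.1] 39.77228377124233 [-0.002  0.001 -1.   ]
D 39.6 A 0.4 n 3
[[0.0132, 0.0, -0.0002, -0.1, -0.0, -0.0], [0.0132, 0.0, -0.0002, -0.1, -0.0, -0.0], [0.0132, 0.0, -0.0002, -0.1, -0.0, -0.0]]
```

>>> {"op": "carry_out", "data": {"commands": [[0.013, 0, -0.001, 0, 0, 0], [0.015, 0, 0, 0, 0, 0], [0.01, 0, 0, 0, 0, 0], [0, 0, -0.001, 0, 0, 0]]}}

```text
t: 35.02
ee_pos: [587.4, 30.7, 185.3]
orientation: [-0.048, 1.57, 0.049]
ft_force: [-0.3, 0.2, -0.3]
width: 39.8
```

```bash
python3 - <<'E'
from h import *
c,s=np.cos(np.radians(4)),np.sin(np.radians(4))
p,r,o=pose();print(p.round(1),o['ft_force'].round(1),o['width'],r.as_matrix()[:,0].round(3))
plan([588,31.3,155],tool([0,0,-1],[-s,c,0]),n=3)
shot('wrist','w7');w=load('w7')
im=w['im'].copy();a=proj(w,[587,31.5,92]);x0,y0=int(a[0])-70,int(a[1])-60
im=cv2.resize(w['im'][y0:y0+120,x0:x0+140],None,fx=5,fy=5,interpolation=cv2.INTER_CUBIC)
for (cx,cy),z,rad in(((587,31.5),92,31),((p[0]-1,p[1]),p[2]-80.4,20)):
    P=np.array([proj(w,[cx+rad*np.cos(t),cy+rad*np.sin(t),z]) for t in np.linspace(0,6.28,80)])
    cv2.polylines(im,[np.int32(((P-[x0,y0])+.5)*5)],True,(0,0,255),1)
cv2.imwrite('pics/m7.png',im)
E
```

```text
[587.4  30.7 185.3] [-0.3  0.2 -0.3] 39.79742184473971 [ 0.001  0.001 -1.   ]
D 30.3 A 0.5 n 3
[[0.0101, 0.0002, 0.0002, -0.2, 0.0, -0.0], [0.0101, 0.0002, 0.0002, -0.2, 0.0, -0.0], [0.0101, 0.0002, 0.0002, -0.2, 0.0, -0.0]]
```

View pics/m7.png

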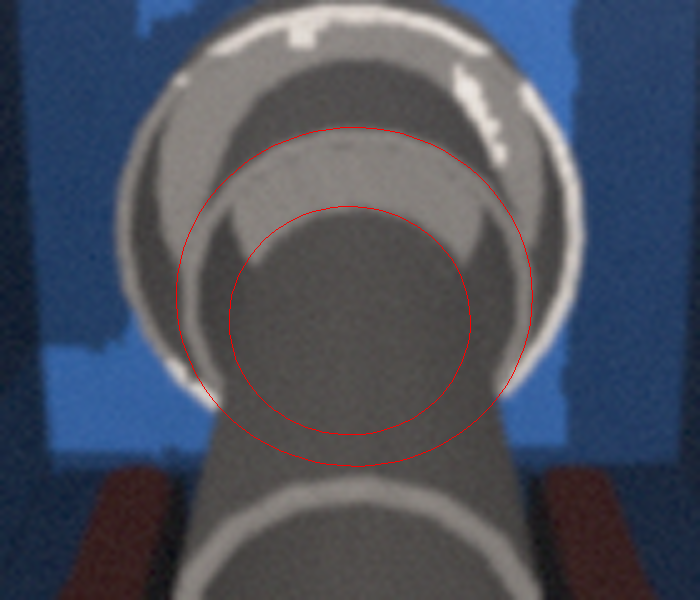

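The small cup's base is centred over the medium rim to within about 2 mm (medium rim centre at crop x≈357, small cup axis at about 356). Lowering.

>>> {"op": "carry_out", "data": {"commands": [[0.015, 0.0005, -0.001, 0, 0, 0], [0.015, 0, -0.001, 0, 0, 0], [0.015, 0, -0.001, 0, 0, 0], [0.01, 0, 0, 0, 0, 0], [0, 0, 0, 0, 0, 0]]}}

```text
t: 35.7
ee_pos: [584.3, 31.2, 126.8]
orientation: [-0.048, 1.569, 0.049]
ft_force: [-0.2, 1.1, -1.1]
width: 39.9
```

```bash
python3 - <<'E'
from h import *
c,s=np.cos(np.radians(4)),np.sin(np.radians(4))
p,r,o=pose();print(p.round(1),o['ft_force'].round(1),o['width'],r.as_matrix()[:,0].round(3))
plan([588,31.3,104],tool([0,0,-1],[-s,c,0]),n=3)
E
```

```text
[584.3  31.2 126.8] [-0.2  1.1 -1.1] 39.93544777630861 [ 0.001  0.001 -1.   ]
D 23.1 A 0.5 n 3
[[0.0076, -0.0, 0.0012, -0.2, 0.0, -0.0], [0.0076, -0.0, 0.0012, -0.2, 0.0, -0.0], [0.0076, -0.0, 0.0012, -0.2, 0.0, -0.0]]
```

>>> {"op": "carry_out", "data": {"commands": [[0.006, 0, 0.003, 0, 0, 0], [0.008, 0, 0, 0, 0, 0], [0.006, 0, 0, 0, 0, 0], [0, 0, 0, 0, 0, 0]]}}

```text
t: 36.2
ee_pos: [588.3, 31.4, 106.1]
orientation: [-0.048, 1.568, 0.049]
ft_force: [-0.0, -0.3, -1.0]
width: 39.6
```

>>> {"op": "carry_out", "data": {"commands": [[0.003, 0, 0, 0, 0, 0]]}}

```text
t: 36.33
ee_pos: [588.6, 31.4, 103.2]
orientation: [-0.048, 1.567, 0.049]
ft_force: [-0.4, -0.0, -0.3]
width: 39.5
```

>>> {"op": "carry_out", "data": {"commands": [[0.002, 0, 0, 0, 0, 0]]}}

```text
t: 36.45
ee_pos: [588.7, 31.4, 101.2]
orientation: [-0.048, 1.567, 0.049]
ft_force: [0.1, 0.2, -0.6]
width: 39.5
```

>>> {"op": "carry_out", "data": {"commands": [[0.0015, 0, 0, 0, 0, 0]]}}

```text
t: 36.58
ee_pos: [589.2, 31.5, 100.4]
orientation: [-0.048, 1.566, 0.049]
ft_force: [-3.7, 0.3, 13.7]
width: 39.6
```

Contact at z = 100.4, exactly as predicted for seated. Releasing.

>>> {"op": "carry_out", "data": {"commands": [[0, 0, 0, 0, 0, 0], [0, 0, 0, 0, 0, 0]]}}

```text
t: 36.83
ee_pos: [589.5, 31.5, 100.7]
orientation: [-0.048, 1.565, 0.049]
ft_force: [0.4, -0.6, -0.9]
width: 39.7
```

>>> {"op": "carry_out", "data": {"commands": [[0, 0, 0, 0, 0, 0], [0, 0, 0, 0, 0, 0], [0, 0, 0, 0, 0, 0], [0, 0, 0, 0, 0, 0]], "grip": 0.25}}

```text
t: 37.33
ee_pos: [589.6, 31.5, 100.7]
orientation: [-0.048, 1.565, 0.049]
ft_force: [0.2, 0.2, 0.0]
width: 65.6
```

>>> {"op": "carry_out", "data": {"commands": [[-0.01, 0, 0, 0, 0, 0], [-0.03, 0, 0, 0, 0, 0], [-0.05, 0, 0, 0, 0, 0], [-0.055, 0, 0, 0, 0, 0], [-0.05, 0, -0.02, 0, 0, 0], [-0.02, 0, -0.02, 0, 0, 0], [0, 0, 0, 0, 0, 0], [0, 0, 0, 0, 0, 0]]}}

```text
t: 38.33
ee_pos: [547.9, 28.8, 326.2]
orientation: [-0.048, 1.562, 0.049]
ft_force: [-0.2, -0.3, -1.1]
width: 65.6
```

```bash
python3 - <<'E'
from h import *
shot('wrist','w8');p,r,o=pose();print(p.round(1),o['width'],o['t'],o['ft_force'].round(1))
w=load('w8');a=proj(w,[587,31.5,124]);x0,y0=int(a[0])-65,int(a[1])-55
im=cv2.resize(w['im'][y0:y0+110,x0:x0+130],None,fx=5,fy=5,interpolation=cv2.INTER_CUBIC)
for (cx,cy),z,rad,col in(((587,31.5),124,20,(0,0,255)),((587,31.5),92,31,(0,255,0)),((584.7,30.2),57,46,(255,0,255))):
    P=np.array([proj(w,[cx+rad*np.cos(t),cy+rad*np.sin(t),z]) for t in np.linspace(0,6.28,80)])
    cv2.polylines(im,[np.int32(((P-[x0,y0])+.5)*5)],True,col,1)
cv2.imwrite('pics/m8.png',im)
E
```

```text
[547.9  28.8 325.9] 66.02744203385723 38.375 [-0.2 -0.2 -0.6]
```

No pictures are left, so I'll check the nest numerically by fitting each rim ring to the image.

```bash
python3 - <<'E'
from h import *
w=load('w8');g=cv2.GaussianBlur(cv2.cvtColor(w['im'],cv2.COLOR_BGR2GRAY),(0,0),.7).astype(np.float32)
T=np.linspace(0,2*np.pi,90,endpoint=False)
def val(cx,cy,z,rad):
    P=np.array([proj(w,[cx+rad*np.cos(t),cy+rad*np.sin(t),z]) for t in T],np.float32)
    return cv2.remap(g,P[:,:1].copy(),P[:,1:].copy(),cv2.INTER_LINEAR).ravel()
for n,z,rad,c0 in(('small',124,18.5,(587,31.5)),('small if tilted/high',134,18.5,(587,31.5)),('med',92,29.5,(587,31.5)),('large',57,44.5,(584.7,30.2))):
    best=max(((np.median(val(c0[0]+dx,c0[1]+dy,z,rad)-.5*(val(c0[0]+dx,c0[1]+dy,z,rad-3.5)+val(c0[0]+dx,c0[1]+dy,z,rad+3.5))),dx,dy) for dx in np.arange(-9,9.1,1.5) for dy in np.arange(-9,9.1,1.5)))
    print(n,best, 'centre',c0[0]+best[1],c0[1]+best[2])
E
```

```text
small (np.float32(64.87793), np.float64(1.5), np.float64(1.5)) centre 588.5 33.0
small if tilted/high (np.float32(48.416504), np.float64(-1.5), np.float64(1.5)) centre 585.5 33.0
med (np.float32(42.648926), np.float64(1.5), np.float64(1.5)) centre 588.5 33.0
large (np.float32(32.47339), np.float64(1.5), np.float64(0.0)) centre 586.2 30.2
```

The rims fit at (588.5,33), (588.5,33) and (586,30), nested and upright. Handing in.

```bash
python3 -c "
from workcell import ctrl
print(ctrl.close_job())"
```

```text
the job is handed in; nothing more can be done
None
```

The cover is open and both cups are nested in the well. The job was handed in at about 38 s, and the interface reports no verdict.

- **Knob and cover:** The resistance reversed and then climbed sharply just past about 82°, so I backed the knob into that notch and let go. The cover then slid with about 1.5–3 N up to a firm end stop, after about 160 mm of fingertip travel. I did not measure its final position again.
- **Cups:** The medium cup touched down at fingertip height 71.4 mm (72 mm expected). The small cup touched down at 100.4 mm (100.4 mm expected). Each was lowered until it made contact before I opened the fingers. Contact was about 19 N for the medium cup and 14 N for the small one.
- **Final check:** I had used all 12 picture views, so this check was numeric, fitting the rim circles in the last wrist image. The small and medium cups' axes coincide at (588.5, 33), and the large cup's is at (586, 30), so all are well inside the limits. The small cup's rim fits the seated height better than one 10 mm higher.
- **Jar and wrench:** I never went near the jar or wrench, but I did not measure them again at the end. The gripper finished clear, about 200 mm above the cups.

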